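# Load the engraving nests

## Robot

A 6-joint arm with a two-finger parallel gripper is mounted at the origin on the work surface. World frame = base frame: x ahead of the robot, y to its left, z up, the work surface at z = 0. Lengths are in m, angles in rad, forces in N, time in s.
With the tool pointing down it reaches from about 0.375 to 0.9 m from the base axis. Payload 3.1 kg.
Tool frame: the origin (TCP) lies midway between the tips of the shut fingers; the grasp point (between the pads) lies 19 mm behind it (pinch_z is the distance from the TCP to the grasp point, in m); y points along the fingers, z is the direction in which the jaws open and shut, and the axes are right-handed (so a half turn about y gives the same grasp; the last joint's range is limited). The gripper opens to 87 mm and grips with 3 to 60 N. Pads are 19 mm wide; open, the fingers measure 117 mm over their backs; the gripper's body (75 mm by 190 mm) begins 51 mm behind the grasp point.
Start: joints at [1.123, 0.527, 1.433, -0, 1.181, -0.178], TCP at [0.167, 0.602, 0.223] pointing down, gripper open.
Joint ranges: [-3.08, 3.08], [-0.75, 2.2], [0.22, 2.44], [-1.43, 4.57], [0, 2.65], [-2.85, 2.85]. Speed limits (rad/s): [2.79, 2.79, 3.14, 3.14, 3.14, 3.14].

## Interface

Orientations are given as a unit quaternion [x, y, z, w].
In Python, from rig import * gives the robot as it stands.
- The arm moves only by the tool drive_tool, never from a script. Its argument "plan" is a list of rows, each a list of 7 numbers: the shift along the tool's x, y, z in mm, then the turn, a rotation vector about the tool's x, y, z in degrees, then the finger opening in mm, from 0 to 87. A call has 1 to 10 rows; each row is the pose to reach, as a shift and turn from the pose commanded when the call began, along the tool's axes at that moment; what a row does not reach only later rows make up. A row lasts 1/10 s, in which the tool goes at most 50 mm and 8.59 degrees, less where a joint would pass 70% of its speed; a pose out of reach is approached as far as the arm can. A call with a gripper value outside its range is refused whole. The fingers move at their own pace and stop on an object; "newtons" is the grip in N (left out, the last holds). Time passes only in rows, so rows that repeat a pose let the fingers close. It gives the time, the measured TCP pose, the force and the opening at its end, in the units of the state.
- get_obs(): the state, without advancing time (a new reading comes with each control period).
- camera(name): name is "side" or "top" or "wrist"; returns the picture (420x560x3 uint8, blue, green, red); there is no depth.
- get_calibration(name): a dict with "fx", "fy", "cx", "cy" (pixels), "origin" and "rotation" of the camera in the world; the wrist camera has in their place "tool_from_camera" (4x4, takes a point from camera to tool coordinates, whose origin is the TCP and whose axes are the tool frame's). Camera axes: x right, y down, z forward; pixel columns grow to the right and rows downward; lengths in m; the calibration is good to about 2 mm. A picture is of the moment at which its call begins: read the wrist's pose just before it. get_calibration takes no time and is no camera call.
- hand_in(): hands the job in, once; it reports no verdict.
Trained networks look in the newest picture that a camera, given by its name, has taken for a name from the list of things; names that differ only in an ending like _2 or _b are one class to them, and where a whole thing is asked for, a point or a joint stands for the part that bears it (a point fixed in the world has none). Each returns a list of dicts, best first, with "conf" (0 to 1); they miss things now and then, are a little off and sometimes report something else, mostly with a low value. They report only what shows in the picture. A call takes as long as a camera call. They do not tell look-alikes from the thing itself.
- spot_in(camera, target): "location" ([column, row] in pixels, amid what is visible of it).
- mark_of(camera, target): "location" ([column, row] in pixels: a listed point, or the origin of a listed thing).
The state is a dict: "time": time; "q": joint angles; "joint_velocities": joint speeds; "joint_torque": joint torques, N m; "position": TCP position; "tool_rot": TCP orientation; "ft_force": force on the tool from outside, world axes, zero at the start; "moment": the same for the moment, N m; "grip_width": finger opening in m.
Only numpy, scipy, OpenCV 4.12 (cv2) and the standard library are available. Lean on these libraries where they do the work, as an engineer would, in place of code of your own. Each camera call takes 0.05 s, during which the arm holds its last target. There are 200 camera calls.

## Task

Load the four walnut blanks onto the black nest plates for engraving: each one lying flat, centred on the pale outline of its own shape and turned to match it. The hexagonal blank lies under the steel weight on the cork mat: stand the weight aside, load the hexagon, and then stand the weight back on the marked spot where it was, now bare, keeping it upright all the while. The other three blanks may be loaded at any time.

Things in the scene. Friction and masses are not known exactly. Their poses are not given: they have to be found in the camera images.
- round_blank: Loose dark walnut blank, 14 mm thick, lying flat; origin at the centre of its underside, z up. Round disc, diameter 52 mm.
- square_blank: Loose dark walnut blank, 14 mm thick, lying flat; origin at the centre of its underside, z up. Square, 58 x 58 mm, sides along its x and y.
- bar_blank: Loose dark walnut blank, 14 mm thick, lying flat; origin at the centre of its underside, z up. Long bar, 112 mm along its x, 36 mm along its y.
- hex_blank: Loose dark walnut blank, 14 mm thick, lying flat; origin at the centre of its underside, z up. Regular hexagon, 62 mm across flats (72 mm across corners); its x axis runs square to a pair of flats (further flats every 60 degrees). At the start it lies on the cork mat's marked spot, its underside 4 mm above the table, with the weight standing on it.
- round_nest: Fixed black plate 136 mm (its x) by 96 mm (its y), 6 mm thick, lying flat on the table, with a pale flush inlay in its middle (outline 4 mm larger all round than the blank): a round outline. Origin at the centre of the plate's underside, so the blank rests 6 mm above it. The plate is flat: nothing sticks up to locate the blank.
- square_nest: Fixed black plate 136 mm (its x) by 96 mm (its y), 6 mm thick, lying flat on the table, with a pale flush inlay in its middle (outline 4 mm larger all round than the blank): a square outline, sides along x and y. Origin at the centre of the plate's underside, so the blank rests 6 mm above it. The plate is flat: nothing sticks up to locate the blank.
- bar_nest: Fixed black plate 136 mm (its x) by 96 mm (its y), 6 mm thick, lying flat on the table, with a pale flush inlay in its middle (outline 4 mm larger all round than the blank): a long bar outline, its length along x. Origin at the centre of the plate's underside, so the blank rests 6 mm above it. The plate is flat: nothing sticks up to locate the blank.
- hex_nest: Fixed black plate 136 mm (its x) by 96 mm (its y), 6 mm thick, lying flat on the table, with a pale flush inlay in its middle (outline 4 mm larger all round than the blank): a hexagonal outline, its x axis square to a pair of flats. Origin at the centre of the plate's underside, so the blank rests 6 mm above it. The plate is flat: nothing sticks up to locate the blank.
- weight: Loose plain steel cylinder, diameter 40 mm, 47 mm tall, about 0.4 kg, upright; origin at the centre of its underside, z up. It starts on top of the hexagonal blank, 18 mm above the table.
- mat: Fixed cork mat, 4 mm thick, 92 mm along its x and 178 mm along its y. Origin on its underside, below the centre of the spot marked by four black corner marks (the weight's place); from there the mat reaches 46 mm to +y and 132 mm to -y. The -y part is bare: the weight can be stood there, about 100 mm from the origin, while the hexagon is taken.
There are look-alikes about, which are no part of the job. Several things have the shape of the weight; the one meant has the colours described above. Leave any green or yellow look-alike of the bar_blank alone.

How it is judged:
By the outcome, as a careful person would: the job done as asked, in the order asked, and still so for the second after the job is handed in, with the robot touching nothing.
It also fails if it takes over 136 s, if anything falls off the work surface, if the arm or the gripper's body presses on something with over 40 N, if the wrist force passes 120 N, or if a joint passes its speed limit or range.

## Working session

There is one attempt and no reset: what is moved stays moved. The work goes in short steps, Python scripts to look and compute and a tool call to move; the robot and the scene stay as the last step left them, time stands still between calls to the robot, and variables do not carry over. Pictures are saved under pics/ and viewed, about 12 in all and at most 16, crops included, and the job is handed in when it is done.

Besides the shell and the picture viewer there is one more tool, called after "Request:" as name(argument=value, ...), one argument or row to a line, values as JSON. drive_tool: Moves the arm, as the interface text tells. Its arguments: {"type":"object","properties":{"plan":{"type":"array","items":{"type":"array","items":{"type":"number"}}},"newtons":{"type":"number"}},"required":["plan"]}

```bash
ls; mkdir -p pics
python3 - <<'E'
from rig import *
import cv2
o=get_obs(); print({k:np.round(v,3).tolist() if hasattr(v,'__len__') else v for k,v in o.items()} if 'np' in globals() else o)
for c in ("top","side"):
    im=camera(c); cv2.imwrite(f"pics/{c}0.png",im); print(c,get_calibration(c))
    for n in "round_blank square_blank bar_blank hex_blank round_nest square_nest bar_nest hex_nest weight mat".split():
        print(n,[([round(float(x)) for x in d["location"]],round(float(d["conf"]),2)) for d in mark_of(c,n)])
print(get_calibration("wrist"))
E
```

```text
pics
{'time': 0.0, 'q': array([ 1.12247495e+00,  5.28456028e-01,  1.43387758e+00, -2.97074736e-06,
        1.18135379e+00, -1.78524848e-01]), 'joint_velocities': array([-0.00175432, -0.00241829, -0.00122351,  0.00014124,  0.00109083,
       -0.00074025]), 'joint_torque': array([-2.81178473e-04, -4.40039885e+01, -1.76592278e+01,  6.31993543e-02,
        5.81317884e-02, -1.44913092e-04]), 'position': array([0.16626056, 0.60174675, 0.2215857 ]), 'tool_rot': array([ 0.70138722, -0.09532541,  0.09487057, -0.69997758]), 'ft_force': array([-0.05050373, -0.20469896, -0.16148775]), 'moment': array([ 0.02154361, -0.01762545, -0.03453838]), 'grip_width': 0.08691551715449314}
top {'fx': 381.3689143722349, 'fy': 381.3689143722349, 'cx': 277.3021127934194, 'cy': 208.18111681347534, 'origin': array([ 0.3251479 , -0.09428142,  1.05854754]), 'rotation': array([-0.696369  ,  0.7133263 , -0.04952878,  0.06150375])}
round_blank [([254, 145], 0.83), ([93, 200], 0.32), ([325, 162], 0.29)]
square_blank [([172, 243], 0.83)]
bar_blank [([463, 175], 0.68), ([336, 235], 0.6), ([342, 293], 0.58)]
hex_blank [([2
[... 745 characters left out ...]
nd_nest [([404, 287], 0.74), ([353, 230], 0.43)]
square_nest [([184, 167], 0.66)]
bar_nest [([243, 172], 0.74)]
hex_nest [([354, 230], 0.55)]
weight [([238, 209], 0.68), ([266, 192], 0.67), ([190, 222], 0.56)]
mat [([236, 216], 0.58)]
{'fx': 298.74232349420345, 'fy': 298.74232349420345, 'cx': 281.8942517226246, 'cy': 212.67285688667036, 'tool_from_camera': array([[-8.18131839e-04,  9.56467843e-01,  2.91836591e-01,
        -8.01079964e-02],
       [ 3.42835618e-04, -2.91836404e-01,  9.56468189e-01,
        -1.62472125e-01],
       [ 9.99999607e-01,  8.82569057e-04, -8.91505905e-05,
         1.26236860e-05],
       [ 0.00000000e+00,  0.00000000e+00,  0.00000000e+00,
         1.00000000e+00]])}
```

Run:
```python
import cv2
im=cv2.imread("pics/top0.png")
cv2.imwrite("pics/top0c.png",cv2.resize(im[110:350,40:540],None,fx=1.6,fy=1.6,interpolation=cv2.INTER_CUBIC))
```

```text
(no output)
```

View pics/top0.png

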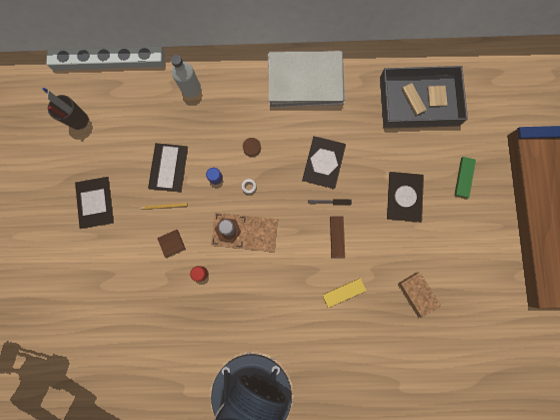

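View pics/side0.png

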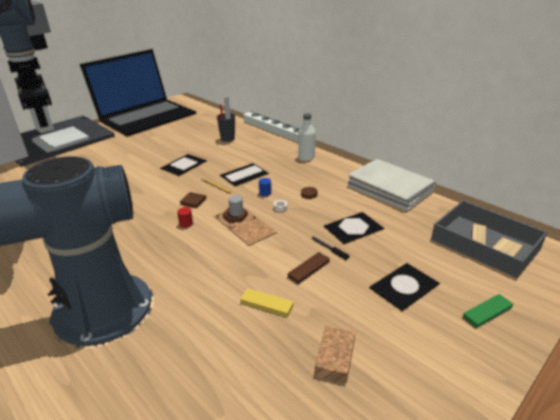

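Top picture: the steel weight stands on the hexagon at (227,228). Blue (214,176) and red (199,273) cylinders are look-alikes. The dark walnut bar is at (337,237), with green (465,177) and yellow (344,293) look-alikes. Round blank (252,147), square blank (172,243). Nests: square (94,202), bar (168,167), hex (324,162), round (405,197). The side picture agrees with this.

```bash
cat > h.py <<'E'
from rig import *
import numpy as np, cv2
from scipy.spatial.transform import Rotation as R
def cam(c,obs=None):
    k=get_calibration(c); K=(k["fx"],k["fy"],k["cx"],k["cy"])
    if c!="wrist": return K,np.array(k["origin"]),R.from_quat(k["rotation"]).as_matrix()
    o=obs or get_obs(); T=np.array(k["tool_from_camera"]); Rt=R.from_quat(o["tool_rot"]).as_matrix()
    return K,Rt@T[:3,3]+o["position"],Rt@T[:3,:3]
def w(c,px,z,obs=None):
    (fx,fy,cx,cy),o,Rm=cam(c,obs); px=np.atleast_2d(px).astype(float)
    d=np.c_[(px[:,0]-cx)/fx,(px[:,1]-cy)/fy,np.ones(len(px))]@Rm.T
    return o+d*((z-o[2])/d[:,2])[:,None]
def pix(c,p,obs=None):
    (fx,fy,cx,cy),o,Rm=cam(c,obs); q=(np.atleast_2d(p)-o)@Rm
    return np.c_[fx*q[:,0]/q[:,2]+cx,fy*q[:,1]/q[:,2]+cy]
def snap(name,c="wrist"):
    o=get_obs(); im=camera(c); cv2.imwrite(f"pics/{name}.png",im); return o,im
def blob(im,c,xy,z,obs,pale,rad=.09,thr=None):
    """contour of pale inlay / dark blank near world xy; returns world points on plane z"""
    p=pix(c,[[xy[0],xy[1],z]],obs)[0]; g=im.astype(int); v=g.max(2)
    sat=g.max(2)-g.min(2)
    m=(g.min(2)>(thr or 130)) if pale else (v<(thr or 90))
    n,l,s,ce=cv2.connectedComponentsWithStats(m.astype(np.uint8))
    i=[k for k in range(1,n) if s[k,4]>40]; i=min(i,key=lambda k:np.linalg.norm(ce[k]-p))
    cs,_=cv2.findContours((l==i).astype(np.uint8),cv2.RETR_EXTERNAL,cv2.CHAIN_APPROX_NONE)
    ct=max(cs,key=cv2.contourArea)[:,0]
    return ce[i],s[i,4],w(c,ct,z,obs)
def rect(P):
    (c,(a,b),t)=cv2.minAreaRect((P[:,:2]*1000).astype(np.float32)); return np.round(c,1),round(a,1),round(b,1),round(t,1)
def go(x,y,yaw,z=None):
    """tool-axes shift mm and turn deg for pointing down with the jaw axis (tool z) at yaw deg in world"""
    o=get_obs(); Rt=R.from_quat(o["tool_rot"]).as_matrix(); a=np.radians(yaw)
    best=None
    for s in (0,np.pi):
        zz=np.array([np.cos(a+s),np.sin(a+s),0]); yy=np.array([0,0,-1.]); T=np.c_[np.cross(yy,zz),yy,zz]
        rv=np.degrees(R.from_matrix(Rt.T@T).as_rotvec())
        d=Rt.T@(np.array([x,y,o["position"][2] if z is None else z])-o["position"])*1000
        print("jaw",round(float(np.degrees(a+s))%360,1),"shift",d.round(1),"turn",rv.round(2),"q6",round(float(o["q"][5]),2))
E
python3 - <<'E'
from h import *
im=cv2.imread("pics/top0.png"); o=get_obs()
print("tool axes\n",R.from_quat(o["tool_rot"]).as_matrix().round(3))
for n,px,z in [("round",(252,147),.014),("square",(172,243),.014),("bar",(337,237),.014),("hexw",(229,230),.018),("weight_top",(226,226),.065),("nround",(405,197),.006),("nsquare",(94,202),.006),("nbar",(168,167),.006),("nhex",(324,162),.006)]:
    p=w("top",px,z)[0]; print(n,p.round(3),"r",np.hypot(*p[:2]).round(3))
    if n[0]!='w' and n!="hexw":
        print("   ",*[q for q in [*blob(im,"top",p,z,o,n[0]=='n')[:2]]],rect(blob(im,"top",p,z,o,n[0]=='n')[2]))
    print("    visible at start wrist:",pix("wrist",p,o).round(0))
E
```

```text
tool axes
 [[ 0.964  0.     0.267]
 [-0.267  0.     0.964]
 [-0.    -1.     0.   ]]
round [ 0.669 -0.01   0.014] r 0.669
    [217.04918033 180.40983607] 61 (array([575.6,  89.1]), 21.3, 38.1, 38.4)
    visible at start wrist: [[ 41. 522.]]
square [0.401 0.213 0.014] r 0.455
    [173.22222222 242.4       ] 90 (array([400.9, 215.2]), 58.7, 57.9, 23.3)
    visible at start wrist: [[ 85. 391.]]
bar [ 0.407 -0.24   0.014] r 0.472
    [333.05333333 201.77333333] 150 (array([ 506. , -222.2]), 116.4, 14.1, 88.5)
    visible at start wrist: [[-155.  449.]]
hexw [0.433 0.055 0.018] r 0.437
    visible at start wrist: [[  5. 428.]]
weight_top [0.439 0.057 0.065] r 0.443
    visible at start wrist: [[-20. 461.]]
nround [ 0.515 -0.435  0.006] r 0.674
    [405.36571429 196.08      ] 350 (array([ 517. , -436.1]), 56.2, 57.2, 42.6)
    visible at start wrist: [[-198.  504.]]
nsquare [0.523 0.44  0.006] r 0.683
    [ 93.14395393 201.84261036] 521 (array([523.8, 442.2]), 65.4, 64.8, 9.0)
    visible at start wrist: [[245. 414.]]
nbar [0.619 0.231 0.006] r 0.661
    [167.23615635 166.8713355 ] 614 (array([620.6, 233.6]), 43.4, 119.3, 82.8)
    visible at start wrist: [[151. 476.]]
nhex [ 0.622 -0.214  0.006] r 0.657
    [323.7797619  161.38293651] 504 (array([ 624.1, -213.4]), 69.0, 76.1, 43.8)
    visible at start wrist: [[-63. 520.]]
```

Run:
```python
from h import *
go(.46,.25,90,.24)
```

```text
jaw 90.0 shift [ 376.8  -17.4 -261.4] turn [ -0.   -15.46   0.  ] q6 -0.18
jaw 270.0 shift [ 376.8  -17.4 -261.4] turn [ -0.   164.54  -0.  ] q6 -0.18
```

Request:
drive_tool(
  plan=[
    [377,-17,-261,0,-15.5,0,87],
    [377,-17,-261,0,-15.5,0,87],
    [377,-17,-261,0,-15.5,0,87],
    [377,-17,-261,0,-15.5,0,87],
    [377,-17,-261,0,-15.5,0,87],
    [377,-17,-261,0,-15.5,0,87],
    [377,-17,-261,0,-15.5,0,87],
    [377,-17,-261,0,-15.5,0,87],
    [377,-17,-261,0,-15.5,0,87],
    [377,-17,-261,0,-15.5,0,87],
  ],
)

```text
time: 2.1
position: [0.4644, 0.2468, 0.2401]
tool_rot: [0.707, -0.0, 0.003, -0.707]
ft_force: [-0.3, 0.7, -0.6]
grip_width: 0.0869
```

Run:
```python
from h import *
o,im=snap("w1"); np.save("pics/w1.npy",o,allow_pickle=True)
print(o["position"],o["joint_velocities"].round(3))
for n,p in [("square",(.401,.214,.014)),("nsquare",(.523,.441,.006)),("nbar",(.620,.232,.006)),("round",(.669,-.01,.014)),("hexw",(.433,.055,.018))]:
    print(n,pix("wrist",[p],o).round(),end=" ")
    c,a,P=blob(im,"wrist",p,p[2],o,n[0]=='n'); print(c.round(),a,rect(P))
```

```text
[0.46442471 0.24678763 0.24013773] [-0.118  0.014 -0.016  0.06   0.053 -0.138]
square [[256. 135.]] [261. 129.] 792 (array([389.7, 217.3]), 33.0, 58.2, 2.3)
nsquare [[421. 224.]] [421. 223.] 2257 (array([523.7, 440.9]), 68.7, 67.9, 8.9)
nbar [[273. 285.]] [275. 267.] 1227 (array([591.8, 236. ]), 47.0, 64.6, 83.1)
round [[114. 317.]] [278. 338.] 75539 (array([662.8, 240.6]), 966.9, 428.8, 89.9)
hexw [[132. 161.]] [132. 147.] 118 (array([415.4,  57.5]), 30.1, 10.9, 82.3)
```

View pics/w1.png

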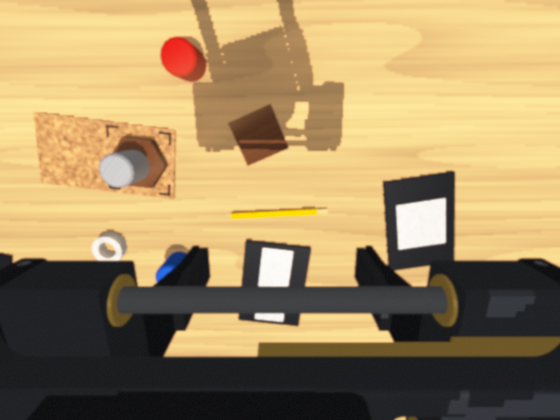

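The wrist picture shows the square blank (258,134), partly shadowed by the arm. The square nest's inlay is at (421,223). The bar nest's inlay (275,280) is partly hidden by the fingers. The steel weight (124,168) stands on the hexagon.

Run:
```python
from h import *
im=cv2.imread("pics/w1.png"); o=np.load("pics/w1.npy",allow_pickle=True).item()
for r,c in [(120,250),(135,258),(150,265),(115,235),(130,210),(145,300),(90,200),(155,150),(160,40),(240,255),(210,270),(180,390)]: print((c,r),im[r,c],end=" ")
print()
for t in (60,75,90):
    m=((im[:,:,2]<t+25)&(im[:,:,0]<t-15)&(im[:,:,1]<t)).astype(np.uint8)
    n,l,s,ce=cv2.connectedComponentsWithStats(m[60:200,200:330]); 
    i=1+np.argmax(s[1:,4]); P=np.argwhere(l==i)[:,::-1]+[200,60]
    print(t,s[i,4],rect(w("wrist",P,.014,o)))
# nest plate outline
for nm,b in (("sq",(360,480,150,285)),("bar",(225,330,225,282))):
    x0,x1,y0,y1=b; m=(im[y0:y1,x0:x1].max(2)<70).astype(np.uint8)
    P=np.argwhere(m)[:,::-1]+[x0,y0]; print(nm,rect(w("wrist",P,.006,o)))
```

```text
(250, 120) [41 64 97] (258, 135) [32 49 81] (265, 150) [ 48  78 130] (235, 115) [ 88 134 172] (210, 130) [ 92 138 179] (300, 145) [104 158 202] (200, 90) [ 86 131 172] (150, 155) [ 54  87 142] (40, 160) [ 98 157 216] (255, 240) [ 89 136 173] (270, 210) [ 57 141 183] (390, 180) [ 87 130 166] 
60 653 (array([391. , 218.2]), 29.1, 56.9, 1.0)
75 1066 (array([396.6, 214.9]), 42.7, 55.8, 23.1)
90 1551 (array([401.5, 217.1]), 55.1, 56.9, 23.7)
sq (array([534.5, 450.1]), 182.5, 168.5, 89.8)
bar (array([585.5, 236.4]), 90.3, 66.2, 82.9)
```

```bash
cat >> h.py <<'E'
def walnut(im,c,obs,xy,z,rad=.05,G=106,pr=1):
    """mask of walnut near world xy, points on plane z (world mm)"""
    b,g,r=[im[:,:,i].astype(int) for i in range(3)]
    m=((g<G)&(r-b>22)&(r<165)&(r>g+12)).astype(np.uint8)
    yy,xx=np.nonzero(m); P=w(c,np.c_[xx,yy],z,obs); k=np.hypot(*(P[:,:2]-xy).T)<rad
    l=np.zeros_like(m); l[yy[k],xx[k]]=1; n,l,s,_=cv2.connectedComponentsWithStats(l)
    i=1+np.argmax(s[1:,4]); yy,xx=np.nonzero(l==i); P=w(c,np.c_[xx,yy],z,obs)
    if pr: print("walnut area px",len(P),"rect",rect(P),"centroid",(P[:,:2].mean(0)*1000).round(1))
    return P
E
python3 - <<'E'
from h import *
im=cv2.imread("pics/w1.png"); o=np.load("pics/w1.npy",allow_pickle=True).item()
walnut(im,"wrist",o,(.401,.216),.014)
it=cv2.imread("pics/top0.png")
for p in [(.401,.216),(.669,-.01),(.407,-.24)]: walnut(it,"top",o,p,.014,.07)
go(.401,.2165,113.5,.06); print(get_obs()["position"])
E
```

```text
walnut area px 2129 rect (array([401. , 216.8]), 56.8, 59.2, 22.8) centroid [400.  217.1]
walnut area px 501 rect (array([400.8, 215.3]), 62.1, 61.0, 22.9) centroid [400.8 215.4]
walnut area px 287 rect (array([669.4,  -8.8]), 48.6, 53.6, 89.1) centroid [669.4  -8.7]
walnut area px 583 rect (array([ 408.9, -239.7]), 37.6, 112.8, 89.6) centroid [ 408.5 -239.7]
jaw 113.5 shift [-63.  179.8 -31.1] turn [  0.06 -23.75   0.14] q6 -1.29
jaw 293.5 shift [-63.  179.8 -31.1] turn [-1.9000e-01  1.5625e+02  8.0000e-02] q6 -1.29
[0.46368174 0.24736844 0.23993747]
```

Request:
drive_tool(
  plan=[
    [-63,180,-31,0,-23.5,0,87],
    [-63,180,-31,0,-23.5,0,87],
    [-63,180,-31,0,-23.5,0,87],
    [-63,180,-31,0,-23.5,0,87],
    [-63,180,-31,0,-23.5,0,87],
    [-63,236,-31,0,-23.5,0,87],
    [-63,236,-31,0,-23.5,0,87],
    [-63,236,-31,0,-23.5,0,87],
    [-63,236,-31,0,-23.5,0,87],
  ],
  newtons=20,
)

```text
time: 3.05
position: [0.399, 0.2202, 0.0059]
tool_rot: [-0.692, -0.146, 0.143, 0.692]
ft_force: [0.8, 0.2, -0.1]
grip_width: 0.0871
```

Run:
```python
from h import *
o,im=snap("w2"); print(o["position"],o["ft_force"]); walnut(im,"wrist",o,(.401,.2165),.014)
go(.401,.2165,113,.004)
```

```text
[0.39899587 0.22016362 0.0058826 ] [ 0.76069402  0.24188278 -0.09270059]
walnut area px 7293 rect (array([391. , 212.7]), 44.1, 58.2, 23.6) centroid [390.1 212.2]
jaw 113.0 shift [ 0.2  2.2 -4. ] turn [0.04 0.57 0.31] q6 -1.72
jaw 293.0 shift [ 0.2  2.2 -4. ] turn [ 4.8000e-01 -1.7943e+02 -7.0000e-02] q6 -1.72
```

View pics/w2.png

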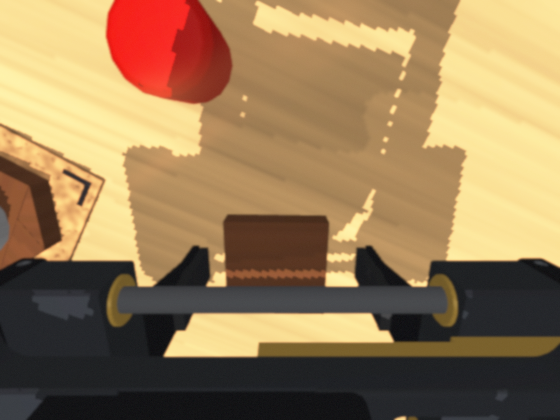

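The square blank sits between the fingers at columns 223–328, with its near edge at row 216. Closing on it.

Request:
drive_tool(
  plan=[
    [0,2,-4,0,0,0,50],
    [0,2,-4,0,0,0,50],
    [0,2,-4,0,0,0,50],
    [0,2,-4,0,0,0,50],
    [0,2,-4,0,0,0,50],
    [0,-60,-4,0,0,0,50],
    [0,-60,-4,0,0,0,50],
    [0,-60,-4,0,0,0,50],
  ],
  newtons=20,
)

```text
time: 3.9
position: [0.3999, 0.216, 0.0646]
tool_rot: [-0.692, -0.145, 0.143, 0.692]
ft_force: [-0.1, -0.1, -0.3]
grip_width: 0.058
```

```bash
cat >> h.py <<'E'
def held(im,o,top_y,G=106):
    """held blank in tool frame mm; top_y = tool-y of the blank's top face in m (negative = behind tips)"""
    T=np.array(get_calibration("wrist")["tool_from_camera"]); fx,fy,cx,cy=cam("wrist",o)[0]
    b,g,r=[im[:,:,i].astype(int) for i in range(3)]
    m=((g<G)&(r-b>15)&(r<165)&(r>g+8)).astype(np.uint8); m[286:]=0; m[:170]=0; m[:,:150]=0; m[:,410:]=0
    n,l,s,_=cv2.connectedComponentsWithStats(m); i=1+np.argmax(s[1:,4]); yy,xx=np.nonzero(l==i)
    d=np.c_[(xx-cx)/fx,(yy-cy)/fy,np.ones(len(xx))]@T[:3,:3].T; P=(T[:3,3]+d*((top_y-T[1,3])/d[:,1])[:,None])*1000
    rows=np.unique(yy); e=[(P[yy==k][:,0].mean().round(1),P[yy==k][:,2].min().round(1),P[yy==k][:,2].max().round(1)) for k in rows[::12]]
    c=np.unique(xx); near=[P[xx==k][:,0].min() for k in c]
    print("rows",rows[0],rows[-1],"cols",c[0],c[-1],"near edge x: median",np.median(near).round(1),"L/R",np.round([np.median(near[3:15]),np.median(near[-15:-3])],1)); print("x,zmin,zmax",*e)
    return xx,yy,P
E
python3 - <<'E'
from h import *
o,im=snap("w3"); print(o["position"],o["grip_width"],o["ft_force"]); held(im,o,-.011)
print("w2:"); held(cv2.imread("pics/w2.png"),o,-.008)
go(.5237,.441,99,.06); go(.5237,.441,99,.0095)
E
```

```text
[0.39991829 0.2159507  0.06464086] 0.05797521203722222 [-0.07436941 -0.06415918 -0.33027334]
rows 219 285 cols 187 376 near edge x: median -29.8 L/R [3.9 3.8]
x,zmin,zmax (np.float64(-30.4), np.float64(-23.5), np.float64(-16.6)) (np.float64(-23.6), np.float64(-28.7), np.float64(28.6)) (np.float64(-16.6), np.float64(-28.5), np.float64(28.4)) (np.float64(-9.4), np.float64(-37.7), np.float64(37.6)) (np.float64(-2.1), np.float64(-43.2), np.float64(43.2)) (np.float64(5.5), np.float64(-50.6), np.float64(50.0))
w2:
rows 214 285 cols 223 328 near edge x: median -31.7 L/R [-32.3 -31.7]
x,zmin,zmax (np.float64(-32.3), np.float64(-29.3), np.float64(-3.3)) (np.float64(-25.4), np.float64(-32.4), np.float64(25.2)) (np.float64(-18.3), np.float64(-32.2), np.float64(25.5)) (np.float64(-11.1), np.float64(-32.6), np.float64(25.3)) (np.float64(-3.7), np.float64(-32.5), np.float64(25.0)) (np.float64(3.9), np.float64(-31.7), np.float64(24.2))
jaw 99.0 shift [204.    4.2 156.8] turn [ 0.   14.54  0.09] q6 -1.73
jaw 279.0 shift [204.    4.2 156.8] turn [ 1.3000e-01 -1.6545e+02 -0.0000e+00] q6 -1.73
jaw 99.0 shift [203.9  54.7 156.8] turn [ 0.   14.54  0.09] q6 -1.73
jaw 279.0 shift [203.9  54.7 156.8] turn [ 1.3000e-01 -1.6545e+02 -0.0000e+00] q6 -1.73
```

Request:
drive_tool(
  plan=[
    [205,4,157,0,14.5,0,50],
    [205,4,157,0,14.5,0,50],
    [205,4,157,0,14.5,0,50],
    [205,4,157,0,14.5,0,50],
    [205,4,157,0,14.5,0,50],
    [205,4,157,0,14.5,0,50],
    [205,34,157,0,14.5,0,50],
    [205,50,157,0,14.5,0,50],
    [205,50,157,0,14.5,0,50],
  ],
)

```text
time: 4.85
position: [0.5214, 0.4394, 0.0097]
tool_rot: [0.706, 0.053, -0.058, -0.704]
ft_force: [0.5, -0.7, 0.4]
grip_width: 0.058
```

Run:
```python
from h import *
print(get_obs()["position"]); go(.5245,.441,99,.0105)
```

```text
[0.5214333  0.43936016 0.00968548]
jaw 99.0 shift [ 3.3 -0.8  1.1] turn [ 0.16  0.01 -0.41] q6 -1.19
jaw 279.0 shift [ 3.3 -0.8  1.1] turn [  -0.65 -179.98   -0.26] q6 -1.19
```

Request:
drive_tool(
  plan=[
    [0,0,0,0,0,0,50],
    [0,0,0,0,0,0,50],
  ],
)

```text
time: 5.05
position: [0.5243, 0.4409, 0.0141]
tool_rot: [0.705, 0.056, -0.055, -0.705]
ft_force: [-0.2, -0.5, -0.1]
grip_width: 0.0577
```

Run:
```python
from h import *
print(get_obs()["position"]); go(.5245,.441,99,.0105)
```

```text
[0.52434898 0.44093579 0.0141087 ]
jaw 99.0 shift [0.2 3.6 0. ] turn [0.   0.01 0.  ] q6 -1.19
jaw 279.0 shift [0.2 3.6 0. ] turn [ 1.0000e-02 -1.7999e+02 -1.0000e-02] q6 -1.19
```

Request:
drive_tool(
  plan=[
    [0,3.5,0,0,0,0,50],
    [0,3.5,0,0,0,0,50],
    [0,3.5,0,0,0,0,50],
    [0,3.5,0,0,0,0,80],
    [0,3.5,0,0,0,0,80],
    [0,3.5,0,0,0,0,80],
    [0,-46,0,0,0,0,80],
    [60,-90,0,0,0,0,80],
    [60,-90,0,0,0,0,80],
    [60,-90,0,0,0,0,80],
  ],
)

```text
time: 6.05
position: [0.5887, 0.4522, 0.1075]
tool_rot: [-0.704, -0.059, 0.052, 0.706]
ft_force: [0.0, 0.4, 0.7]
grip_width: 0.0799
```

Run:
```python
from h import *
o,im=snap("w4"); print(o["position"],o["grip_width"]); P=walnut(im,"wrist",o,(.5237,.441),.02,.06)
px=pix("wrist",[[.5237,.441,.006]],o)[0].astype(int); print(px)
x,y=px; cv2.imwrite("pics/w4c.png",cv2.resize(im[max(0,y-80):y+80,max(0,x-100):x+100],None,fx=3,fy=3))
```

```text
[0.58869639 0.45216952 0.1075342 ] 0.07987873077483178
walnut area px 5055 rect (array([527.3, 441.8]), 57.2, 57.5, 9.0) centroid [526.6 441.5]
[280 137]
```

View pics/w4c.png

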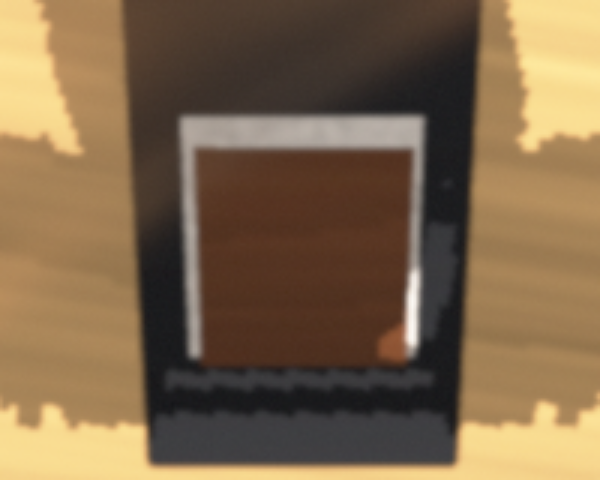

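The crop shows the square turned correctly and centred sideways. The inlay margin is about 9 mm on the near side and almost none on the far side, so the blank looks about 3 mm too far along +x. Measuring again with the arm settled.

```bash
cat >> h.py <<'E'
def edges(im,o,cen,yaw,zt,zp,c="wrist",half=.05,G=106):
    """along nest axes (yaw, mm from cen): extent of blank on plane zt, of pale inlay on plane zp"""
    b,g,r=[im[:,:,i].astype(int) for i in range(3)]
    wal=((g<G)&(r-b>15)&(r<165)&(r>g+8)); pale=(im.min(2)>95)&(im.max(2).astype(int)-im.min(2)<45)
    a=np.radians(yaw); A=np.array([[np.cos(a),np.sin(a)],[-np.sin(a),np.cos(a)]])
    for nm,m,z in (("blank",wal,zt),("pale",pale,zp)):
        m=m.astype(np.uint8)
        yy,xx=np.nonzero(m); P=(w(c,np.c_[xx,yy],z,o)[:,:2]-cen)@A.T*1000; k=np.abs(P).max(1)<half*1000
        P=P[k]; l=[]
        for ax in (0,1):
            s=P[:,ax]; t=P[:,1-ax]; lo=[];hi=[]
            for q in np.arange(-24,25,6):
                u=s[np.abs(t-q)<1.5]
                if len(u)>4: lo.append(u.min()); hi.append(u.max())
            l.append((np.median(lo).round(1) if lo else None,np.median(hi).round(1) if hi else None))
        print(nm,"x",*l[0],"y",*l[1])
E
python3 - <<'E'
from h import *
o,im=snap("w5"); print(o["position"],o["joint_velocities"].round(3)); walnut(im,"wrist",o,(.5237,.441),.02,.06)
edges(im,o,np.array([.5237,.441]),9,.02,.006)
E
```

```text
[0.58495807 0.45107572 0.10486658] [0.017 0.025 0.096 0.008 0.012 0.001]
walnut area px 5080 rect (array([527.4, 441.6]), 57.4, 57.9, 9.0) centroid [526.6 441.4]
blank x -49.5 32.4 y -45.6 45.1
pale x -33.9 -25.3 y -33.5 33.1
```

Run:
```python
from h import *
print(get_obs()["position"]); go(.527,.4415,99,.0105)
```

```text
[0.58240242 0.45036417 0.10294612]
jaw 99.0 shift [-55.9  92.6  -0. ] turn [ 0.02  0.02 -0.12] q6 -1.22
jaw 279.0 shift [-55.9  92.6  -0. ] turn [-1.9000e-01 -1.7998e+02 -4.0000e-02] q6 -1.22
```

Request:
drive_tool(
  plan=[
    [-57,45,0,0,0,0,80],
    [-57,93,0,0,0,0,80],
    [-57,93,0,0,0,0,80],
    [-57,93,0,0,0,0,80],
    [-57,93,0,0,0,0,50],
    [-57,93,0,0,0,0,50],
    [-57,93,0,0,0,0,50],
    [-57,90,0,0,0,0,50],
    [-61.6,90,0,0,0,0,50],
    [-61.6,90,0,0,0,0,50],
  ],
)

```text
time: 7.15
position: [0.5218, 0.441, 0.0136]
tool_rot: [0.705, 0.055, -0.056, -0.705]
ft_force: [0.6, -0.5, -0.2]
grip_width: 0.0574
```

Request:
drive_tool(
  plan=[
    [0,0,0,0,0,0,50],
    [0,0,0,0,0,0,50],
    [0,3,0,0,0,0,50],
    [0,3,0,0,0,0,50],
    [0,3,0,0,0,0,80],
    [0,3,0,0,0,0,80],
    [0,3,0,0,0,0,80],
    [0,-47,0,0,0,0,80],
    [60,-90,0,0,0,0,80],
    [60,-90,0,0,0,0,80],
  ],
)

```text
time: 8.15
position: [0.586, 0.452, 0.1072]
tool_rot: [-0.704, -0.058, 0.053, 0.706]
ft_force: [0.6, 0.9, -0.3]
grip_width: 0.0797
```

Request:
drive_tool(
  plan=[
    [0,0,0,0,0,0,80],
    [0,0,0,0,0,0,80],
    [0,0,0,0,0,0,80],
    [0,0,0,0,0,0,80],
  ],
)

```text
time: 8.55
position: [0.5794, 0.45, 0.1015]
tool_rot: [0.706, 0.054, -0.058, -0.704]
ft_force: [0.7, -0.3, 0.1]
grip_width: 0.08
```

Run:
```python
from h import *
o,im=snap("w6"); print(o["position"],o["joint_velocities"].round(3)); walnut(im,"wrist",o,(.5237,.441),.02,.06)
edges(im,o,np.array([.5237,.441]),9,.02,.006)
x,y=280,137; cv2.imwrite("pics/w6c.png",cv2.resize(im[y-80:y+80,x-100:x+100],None,fx=3,fy=3))
```

```text
[0.57944812 0.4499695  0.10152968] [ 0.002 -0.001 -0.014 -0.001 -0.001  0.   ]
walnut area px 5091 rect (array([523.3, 441.3]), 57.0, 57.4, 8.9) centroid [522.3 441. ]
blank x -49.8 28.0 y -45.6 45.0
pale x -33.9 33.7 y -33.6 33.1
```

View pics/w6c.png

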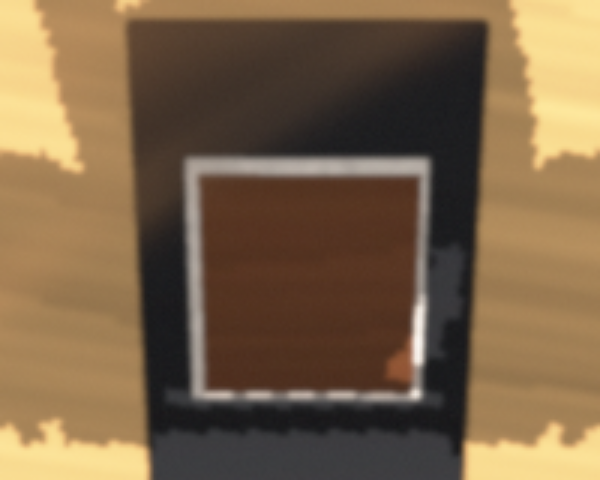

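The square now has an even inlay margin all round, so the residual error is under 1 mm. The earlier miss came from mistaking the visible lower edge of the held blank for its top edge. Next I look at the bar nest and the round blank.

Run:
```python
from h import *
print(get_obs()["position"]); go(.70,.224,83,.14)
```

```text
[0.57987606 0.45019331 0.10190451]
jaw 83.0 shift [  82.8  -38.1 -242.4] turn [ 0.1  16.08 -0.2 ] q6 -1.22
jaw 263.0 shift [  82.8  -38.1 -242.4] turn [-2.8000e-01 -1.6392e+02 -1.4000e-01] q6 -1.22
```

Request:
drive_tool(
  plan=[
    [83,-38,-242,0,16,0,87],
    [83,-38,-242,0,16,0,87],
    [83,-38,-242,0,16,0,87],
    [83,-38,-242,0,16,0,87],
    [83,-38,-242,0,16,0,87],
    [83,-38,-242,0,16,0,87],
    [83,-38,-242,0,16,0,87],
    [83,-38,-242,0,16,0,87],
    [83,-38,-242,0,16,0,87],
  ],
)

```text
time: 9.5
position: [0.7001, 0.2268, 0.1408]
tool_rot: [-0.706, 0.043, -0.041, 0.706]
ft_force: [0.2, -0.2, 0.2]
grip_width: 0.0868
```

Run:
```python
from h import *
o,im=snap("w7"); np.save("pics/w7.npy",o,allow_pickle=True); print(o["position"],o["joint_velocities"].round(3))
c,a,P=blob(im,"wrist",(.62,.232),.006,o,True); print("nbar",c,a,rect(P))
walnut(im,"wrist",o,(.669,-.009),.014,.045)
print(pix("wrist",[[.669,-.009,.014]],o))
go(.53,.03,90,.20)
```

```text
[0.70014908 0.22679721 0.14077641] [ 0.005 -0.002 -0.005 -0.004  0.001 -0.003]
nbar [277.8963145  116.97772318] 6105 (array([620.6, 232.7]), 45.3, 121.0, 82.3)
walnut area px 2349 rect (array([671.2,  -4.4]), 49.1, 60.0, 15.7) centroid [670.8  -4.1]
[[ 44.5869394  202.15317895]]
jaw 90.0 shift [-145.9  -58.8 -215.6] turn [-0.   -6.81 -0.1 ] q6 -1.29
jaw 270.0 shift [-145.9  -58.8 -215.6] turn [ 1.5000e-01  1.7319e+02 -0.0000e+00] q6 -1.29
```

Request:
drive_tool(
  plan=[
    [-146,-59,-216,0,-7,0,87],
    [-146,-59,-216,0,-7,0,87],
    [-146,-59,-216,0,-7,0,87],
    [-146,-59,-216,0,-7,0,87],
    [-146,-59,-216,0,-7,0,87],
    [-146,-59,-216,0,-7,0,87],
    [-146,-59,-216,0,-7,0,87],
    [-146,-59,-216,0,-7,0,87],
    [-146,-59,-216,0,-7,0,87],
    [-146,-59,-216,0,-7,0,87],
  ],
)

```text
time: 10.55
position: [0.5316, 0.0291, 0.2001]
tool_rot: [-0.707, -0.001, 0.001, 0.707]
ft_force: [0.7, 0.3, 0.2]
grip_width: 0.0871
```

Run:
```python
from h import *
o,im=snap("w8"); np.save("pics/w8.npy",o,allow_pickle=True); print(o["position"],o["joint_velocities"].round(3))
walnut(im,"wrist",o,(.409,-.24),.014,.07)
for n in ("weight","mat","hex_blank"): print(n,[([round(float(x)) for x in d["location"]],round(float(d["conf"]),2)) for d in mark_of("wrist",n)])
cv2.imwrite("pics/w8c.png",cv2.resize(im[20:290,150:430],None,fx=2.1,fy=2.1))
```

```text
[0.53157728 0.02910139 0.20007001] [-0.006  0.002  0.004 -0.002  0.002  0.   ]
walnut area px 4541 rect (array([ 409.3, -237.2]), 43.8, 110.5, 89.6) centroid [ 406.5 -237.2]
weight [([334, 229], 0.85), ([309, 110], 0.81)]
mat [([96, 256], 0.48)]
hex_blank []
```

View pics/w8c.png

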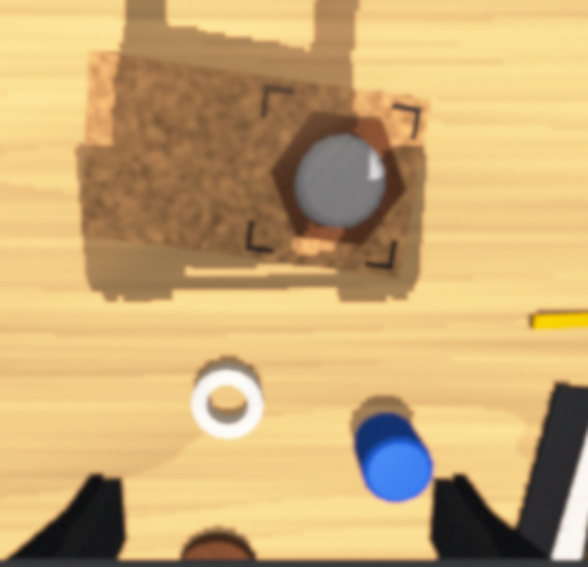

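Steel weight (gray top) is at crop (340,180), full-picture (312,106), standing on the hexagon inside the four corner marks. The blue look-alike is at full-picture (335,236). The steel one fits "plain steel" and stands on the walnut hexagon on the cork.

Run:
```python
from h import *
im=cv2.imread("pics/w8.png"); o=np.load("pics/w8.npy",allow_pickle=True).item()
f=lambda L: np.array(L)/2.1+[150,20]
M=w("wrist",f([(267,89),(418,107),(248,249),(392,267)]),.004,o)[:,:2]*1000; print("marks",M.round(1),"mean",M.mean(0).round(1))
e=[M[1]-M[0],M[3]-M[2]]; print("mat yaw of +y:",[np.degrees(np.arctan2(v[1],v[0])).round(1) for v in e],"other",[np.degrees(np.arctan2(v[1],v[0])).round(1) for v in (M[2]-M[0],M[3]-M[1])])
g=im.astype(int); m=((g.max(2)-g.min(2)<25)&(g.min(2)>60)).astype(np.uint8); m[:70]=0;m[140:]=0;m[:,:270]=0;m[:,350:]=0
n,l,s,c=cv2.connectedComponentsWithStats(m); i=1+np.argmax(s[1:,4]); P=w("wrist",np.argwhere(l==i)[:,::-1],.065,o); print("weight top",s[i,4],rect(P),(cv2.minEnclosingCircle((P[:,:2]*1000).astype(np.float32))))
H=f([(272,175),(405,188),(313,112),(382,120),(292,238),(362,242)]); Q=w("wrist",H,.018,o)[:,:2]*1000; print("hex",Q.round(1),Q.mean(0))
P=walnut(im,"wrist",o,(.433,.055),.018,.042,G=100)
# hex angle: support width across directions of hull
h=cv2.convexHull((P[:,:2]*1000).astype(np.float32))[:,0]; h=np.vstack([h])
ws=[(t,np.ptp(h@[np.cos(np.radians(t)),np.sin(np.radians(t))])) for t in range(0,180,3)]; print([(t,round(float(x),1)) for t,x in ws if x<66])
print("bar nest etc; side-top:",w("top",(226,226),.065)[0])
```

```text
marks [[389.9  23.4]
 [398.2 102.2]
 [470.5  12.7]
 [480.   93.3]] mean [434.7  57.9]
mat yaw of +y: [np.float64(84.0), np.float64(83.3)] other [np.float64(-7.5), np.float64(-6.2)]
weight top 1511 (array([437.3,  56.6]), 38.0, 40.5, 0.2) ((437.42950439453125, 56.39996337890625), 20.72690773010254)
hex [[432.6  26.1]
 [438.7  95.2]
 [402.7  46.7]
 [406.3  81.6]
 [464.   36.8]
 [465.9  74. ]] [435.03223361  60.05848202]
walnut area px 1862 rect (array([439.5,  58.8]), 68.4, 76.8, 51.9) centroid [435.3  57.6]
[]
bar nest etc; side-top: [0.43891771 0.05654702 0.065     ]
```

Run:
```python
from h import *
go(.437,.0565,84,.09);go(.437,.0565,84,.026)
```

```text
jaw 84.0 shift [-93.9 110.2  28.2] turn [-0.01  6.09 -0.02] q6 -1.73
jaw 264.0 shift [-93.9 110.2  28.2] turn [-4.0000e-02 -1.7391e+02  1.0000e-02] q6 -1.73
jaw 84.0 shift [-93.9 174.2  28.2] turn [-0.01  6.09 -0.02] q6 -1.73
jaw 264.0 shift [-93.9 174.2  28.2] turn [-4.0000e-02 -1.7391e+02  1.0000e-02] q6 -1.73
```

Request:
drive_tool(
  plan=[
    [-94,110,28,0,6,0,87],
    [-94,110,28,0,6,0,87],
    [-94,110,28,0,6,0,87],
    [-94,110,28,0,6,0,87],
    [-94,110,28,0,6,0,87],
    [-94,110,28,0,6,0,87],
    [-94,140,28,0,6,0,87],
    [-94,174,28,0,6,0,87],
    [-94,174,28,0,6,0,87],
    [-94,174,28,0,6,0,87],
  ],
)

```text
time: 11.75
position: [0.4381, 0.0556, 0.027]
tool_rot: [0.706, -0.036, 0.037, -0.706]
ft_force: [-0.3, 1.0, -0.1]
grip_width: 0.0871
```

Run:
```python
from h import *
o,im=snap("w9"); print(o["position"],o["joint_velocities"].round(3),o["ft_force"]); go(.437,.0565,84,.026)
cv2.imwrite("pics/w9c.png",im[120:420])
```

```text
[0.43810623 0.0555636  0.02699298] [ 0.004 -0.043  0.002 -0.    -0.006  0.002] [-0.33722987  1.04060438 -0.11301176]
jaw 84.0 shift [-1.5  1.7  0.8] turn [0.   0.03 0.16] q6 -1.59
jaw 264.0 shift [-1.5  1.7  0.8] turn [ 2.5000e-01 -1.7997e+02 -1.0000e-02] q6 -1.59
```

View pics/w9c.png

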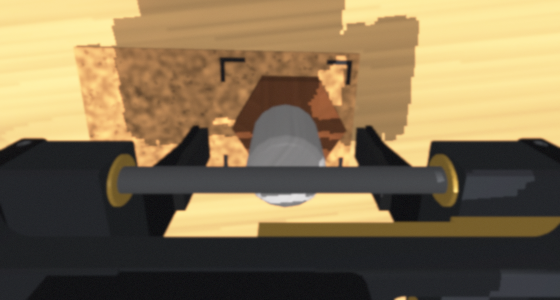

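The steel weight stands between the fingers at crop columns 250–323. Gripping it and standing it aside on the bare cork.

Request:
drive_tool(
  plan=[
    [-1,1,0,0,0,0,30],
    [-1,1,0,0,0,0,30],
    [-1,1,0,0,0,0,30],
    [-1,1,0,0,0,0,30],
    [-1,1,0,0,0,0,30],
    [-1,1,0,0,0,0,30],
    [-1,-10,0,0,0,0,30],
    [-1,-20,0,0,0,0,30],
    [-1,-20,0,0,0,0,30],
  ],
  newtons=25,
)

```text
time: 12.7
position: [0.4363, 0.056, 0.0478]
tool_rot: [0.706, -0.036, 0.037, -0.706]
ft_force: [1.1, 0.1, -3.9]
grip_width: 0.0397
```

Run:
```python
from h import *
o=get_obs(); print(o["position"],o["grip_width"],o["ft_force"]); go(.4236,-.0415,84,.046)
```

```text
[0.43634427 0.05595613 0.04776156] 0.039699882963691764 [ 1.12335914  0.10808215 -3.89940493]
jaw 84.0 shift [ -2.6   1.8 -98.3] turn [0.   0.05 0.12] q6 -1.59
jaw 264.0 shift [ -2.6   1.8 -98.3] turn [ 1.9000e-01 -1.7995e+02 -1.0000e-02] q6 -1.59
```

Request:
drive_tool(
  plan=[
    [-1,0,-20,0,0,0,30],
    [-2,0,-45,0,0,0,30],
    [-2,0,-75,0,0,0,30],
    [-2,0,-98,0,0,0,30],
    [-2,0,-98,0,0,0,30],
    [-2,15,-98,0,0,0,30],
    [-2,28,-98,0,0,0,30],
    [-2,32,-98,0,0,0,30],
    [-2,32,-98,0,0,0,30],
    [-2,32,-98,0,0,0,30],
  ],
)

```text
time: 13.7
position: [0.4241, -0.0413, 0.0156]
tool_rot: [0.707, -0.036, 0.037, -0.706]
ft_force: [-1.1, -3.7, 7.4]
grip_width: 0.0392
```

Run:
```python
from h import *
o=get_obs(); print(o["position"],o["grip_width"],o["ft_force"],o["joint_velocities"].round(3))
```

```text
[ 0.42414904 -0.04134681  0.01559703] 0.03921760394144091 [-1.13107981 -3.74655841  7.38925008] [ 0.    -0.001 -0.001  0.     0.001  0.001]
```

Request:
drive_tool(
  plan=[
    [0,-1.5,0,0,0,0,30],
    [0,-1.5,0,0,0,0,30],
    [0,-1.5,0,0,0,0,70],
    [0,-1.5,0,0,0,0,80],
    [0,-1.5,0,0,0,0,80],
    [0,-30,0,0,0,0,80],
    [0,-70,0,0,0,0,80],
    [0,-110,0,0,0,0,80],
    [60,-110,60,0,0,0,80],
    [60,-110,60,0,0,0,80],
  ],
)

```text
time: 14.7
position: [0.4922, 0.0123, 0.127]
tool_rot: [0.706, -0.035, 0.04, -0.706]
ft_force: [0.1, -0.0, -0.6]
grip_width: 0.0797
```

Request:
drive_tool(
  plan=[
    [0,0,30,0,0,0,87],
    [0,0,30,0,0,0,87],
    [0,0,30,0,0,0,87],
    [0,0,30,0,0,0,87],
  ],
)

```text
time: 15.1
position: [0.4919, 0.0415, 0.1243]
tool_rot: [0.706, -0.037, 0.036, -0.706]
ft_force: [-0.2, 0.0, -0.2]
grip_width: 0.087
```

```bash
cat >> h.py <<'E'
def hexfit(P,guess=0):
    """P world points (m) of a regular hexagon: centre from hull area centroid, angle of the flats' normal (mod 60)"""
    q=(P[:,:2]*1000).astype(np.float32); h=cv2.convexHull(q); m=cv2.moments(h); c=np.array([m["m10"],m["m01"]])/m["m00"]
    hh=h[:,0]; t=np.arange(0,60,.5); s=[sum(np.ptp(hh@[np.cos(np.radians(a+k)),np.sin(np.radians(a+k))]) for k in (0,60,120))/3 for a in t]
    i=int(np.argmin(s)); print("hex centre",c.round(1),"flat normal mod60",t[i],"across flats",round(s[i],1),"corners",round(max(s),1))
    return c,t[i]
E
python3 - <<'E'
from h import *
o,im=snap("w10"); np.save("pics/w10.npy",o,allow_pickle=True); print(o["position"],o["joint_velocities"].round(3))
for G in (95,100,106): P=walnut(im,"wrist",o,(.435,.058),.018,.043,G); hexfit(P)
cv2.imwrite("pics/w10c.png",cv2.resize(im[0:290,100:460],None,fx=1.8,fy=1.8))
it=cv2.imread("pics/top0.png"); hexfit(blob(it,"top",(.624,-.213),.006,o,True)[2])
E
```

```text
[0.4918802  0.04145818 0.12432786] [-0.014 -0.002 -0.002  0.002 -0.001  0.003]
walnut area px 4628 rect (array([434.7,  60.3]), 71.5, 64.3, 81.1) centroid [433.8  60.4]
hex centre [435.3  60.9] flat normal mod60 52.0 across flats 68.2 corners 72.9
walnut area px 5081 rect (array([432.6,  58.8]), 77.8, 77.2, 2.2) centroid [433.3  60.4]
hex centre [434.   59.7] flat normal mod60 33.5 across flats 78.9 corners 81.2
walnut area px 5988 rect (array([432.3,  58.3]), 84.6, 79.2, 82.7) centroid [432.5  59.3]
hex centre [433.8  58.1] flat normal mod60 52.5 across flats 83.5 corners 84.9
hex centre [ 623.6 -213.4] flat normal mod60 44.0 across flats 68.9 corners 76.8
```

View pics/w10c.png

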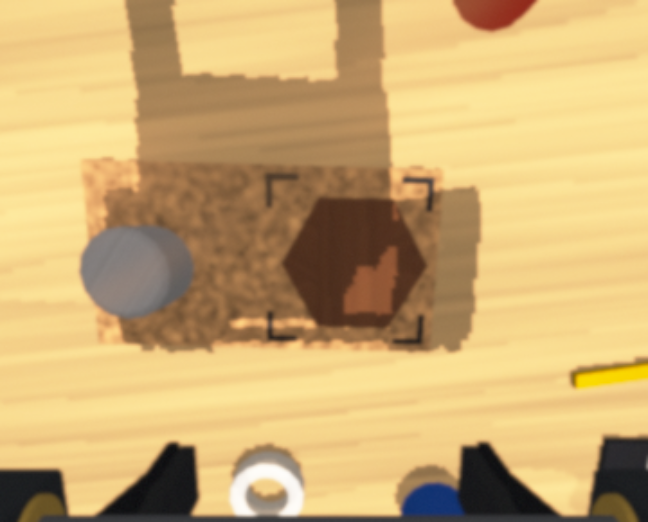

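The weight stands upright on the bare cork at crop (137,270). The hexagon lies clear with its centre at crop (355,263), corners left and right, so its flats face tool x.

Run:
```python
from h import *
o=np.load("pics/w10.npy",allow_pickle=True).item()
f=lambda L: np.array(L)/1.8+[100,0]
Q=w("wrist",f([(284,263),(427,263),(320,199),(390,199),(319,326),(388,326)]),.018,o)[:,:2]*1000; print("hex",Q.round(1).tolist(),Q.mean(0).round(1),"corner axis",np.degrees(np.arctan2(*(Q[1]-Q[0])[::-1])))
M=w("wrist",f([(267,175),(434,180),(268,340),(421,342)]),.004,o)[:,:2]*1000; print("marks",M.round(1).tolist(),M.mean(0).round(1))
x,y=Q.mean(0)/1000; go(x,y,54,.06); go(x,y,54,.009)
```

```text
hex [[430.5, 26.4], [437.7, 96.0], [402.8, 47.1], [406.2, 80.1], [463.3, 40.1], [466.9, 74.8]] [434.6  60.7] corner axis 84.07488943368193
marks [[388.5, 22.2], [399.3, 103.8], [470.7, 11.5], [480.3, 93.1]] [434.7  57.7]
jaw 54.0 shift [-59.1  64.4  13.4] turn [ 0.03 29.99 -0.05] q6 -1.61
jaw 234.0 shift [-59.1  64.4  13.4] turn [-7.0000e-02 -1.5001e+02 -4.0000e-02] q6 -1.61
jaw 54.0 shift [-59.  115.4  13.4] turn [ 0.03 29.99 -0.05] q6 -1.61
jaw 234.0 shift [-59.  115.4  13.4] turn [-7.0000e-02 -1.5001e+02 -4.0000e-02] q6 -1.61
```

Request:
drive_tool(
  plan=[
    [-59,64,13,0,30,0,87],
    [-59,64,13,0,30,0,87],
    [-59,64,13,0,30,0,87],
    [-59,64,13,0,30,0,87],
    [-59,64,13,0,30,0,87],
    [-59,100,13,0,30,0,87],
    [-59,115,13,0,30,0,87],
    [-59,115,13,0,30,0,87],
    [-59,115,13,0,30,0,87],
  ],
)

```text
time: 16.05
position: [0.4354, 0.0606, 0.0097]
tool_rot: [0.673, -0.218, 0.218, -0.673]
ft_force: [0.1, 1.0, 0.6]
grip_width: 0.087
```

Request:
drive_tool(
  plan=[
    [0,0,0,0,0,0,54],
    [0,0,0,0,0,0,54],
    [0,0,0,0,0,0,54],
    [0,0,0,0,0,0,54],
    [0,0,0,0,0,0,54],
    [0,-40,0,0,0,0,54],
    [0,-90,0,0,0,0,54],
    [0,-90,0,0,0,0,54],
    [0,-90,0,0,0,0,54],
    [0,-90,0,0,0,0,54],
  ],
  newtons=20,
)

```text
time: 17.05
position: [0.4345, 0.0612, 0.0989]
tool_rot: [0.673, -0.219, 0.218, -0.672]
ft_force: [-0.1, -0.3, -0.7]
grip_width: 0.0615
```

Run:
```python
from h import *
o,im=snap("w11"); np.save("pics/w11.npy",o,allow_pickle=True); print(o["position"],o["grip_width"],o["joint_velocities"].round(3))
held(im,o,.005); print(R.from_quat(o["tool_rot"]).as_matrix().round(3)[:,2])
cv2.imwrite("pics/w11c.png",cv2.resize(im[180:360,140:420],None,fx=2.8,fy=2.8))
go(.74,-.25,70,.14)
```

```text
[0.43445338 0.06116484 0.09893277] 0.06145059575806324 [-0.001  0.021  0.004  0.001  0.002  0.   ]
rows 170 285 cols 206 381 near edge x: median -38.7 L/R [-39.6  12.8]
x,zmin,zmax (np.float64(-54.1), np.float64(10.8), np.float64(14.1)) (np.float64(-47.2), np.float64(-26.0), np.float64(13.7)) (np.float64(-40.2), np.float64(-37.3), np.float64(15.1)) (np.float64(-33.1), np.float64(-36.6), np.float64(8.3)) (np.float64(-25.7), np.float64(-19.3), np.float64(20.2)) (np.float64(-18.2), np.float64(-30.3), np.float64(32.4)) (np.float64(-10.5), np.float64(-33.1), np.float64(32.8)) (np.float64(-2.6), np.float64(-43.9), np.float64(43.6)) (np.float64(5.6), np.float64(-33.3), np.float64(49.7)) (np.float64(13.9), np.float64(-33.8), np.float64(57.9))
[ 0.587  0.809 -0.001]
jaw 70.0 shift [430.1 -42.4 -72.3] turn [  0.06 -15.96  -0.15] q6 -1.06
jaw 250.0 shift [430.1 -42.4 -72.3] turn [2.1000e-01 1.6404e+02 8.0000e-02] q6 -1.06
```

View pics/w11c.png

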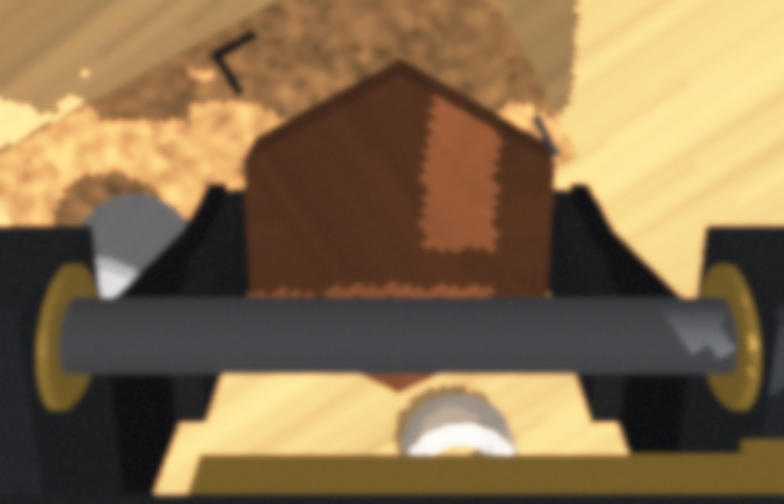

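The hexagon is held square between the pads; its near corner is at crop (401,60) and its far tip shows below the bar at (400,390).

```bash
cat >> h.py <<'E'
def tool(px,ty):
    T=np.array(get_calibration("wrist")["tool_from_camera"]); k=get_calibration("wrist"); px=np.atleast_2d(px)
    d=np.c_[(px[:,0]-k["cx"])/k["fx"],(px[:,1]-k["cy"])/k["fy"],np.ones(len(px))]@T[:3,:3].T
    return ((T[:3,3]+d*((ty-T[1,3])/d[:,1])[:,None])*1000).round(1)
E
python3 - <<'E'
from h import *
f=lambda L: np.array(L)/2.8+[140,180]
print("near corner, underside",tool(f([(401,60)]),.005),"near corner, top",tool(f([(401,72)]),-.009)); print("far corner, top",tool(f([(400,390)]),-.009),"side corners top",tool(f([(248,158),(552,156)]),-.009))
E
```

```text
near corner, underside [[-35.8   5.    0.8]] near corner, top [[-37.2  -9.    0.8]]
far corner, top [[33.9 -9.   0.7]] side corners top [[-19.6  -9.  -29.3]
 [-20.1  -9.   30.5]]
```

Run:
```python
from h import *
go(.680,-.270,44,.15)
```

```text
jaw 44.0 shift [ 393.3  -52.3 -123.8] turn [ 0.09 10.04 -0.13] q6 -1.06
jaw 224.0 shift [ 393.3  -52.3 -123.8] turn [-1.9000e-01 -1.6996e+02 -1.3000e-01] q6 -1.06
```

Request:
drive_tool(
  plan=[
    [393,-52,-124,0,10,0,54],
    [393,-52,-124,0,10,0,54],
    [393,-52,-124,0,10,0,54],
    [393,-52,-124,0,10,0,54],
    [393,-52,-124,0,10,0,54],
    [393,-52,-124,0,10,0,54],
    [393,-52,-124,0,10,0,54],
    [393,-52,-124,0,10,0,54],
    [393,-52,-124,0,10,0,54],
    [393,-52,-124,0,10,0,54],
  ],
)

```text
time: 18.1
position: [0.6809, -0.2727, 0.1487]
tool_rot: [0.651, -0.277, 0.276, -0.651]
ft_force: [-1.2, 0.5, -0.1]
grip_width: 0.0616
```

Request:
drive_tool(
  plan=[
    [0,0,0,0,0,0,54],
    [0,0,0,0,0,0,54],
    [0,0,0,0,0,0,54],
    [0,0,0,0,0,0,54],
  ],
)

```text
time: 18.5
position: [0.6801, -0.2688, 0.1515]
tool_rot: [-0.651, 0.276, -0.275, 0.651]
ft_force: [-0.1, -0.4, 0.2]
grip_width: 0.0619
```

Run:
```python
from h import *
o,im=snap("w12"); np.save("pics/w12.npy",o,allow_pickle=True); print(o["position"],o["grip_width"],o["joint_velocities"].round(3))
c,a,P=blob(im,"wrist",(.6236,-.2134),.006,o,True); print(c,a); h,_=hexfit(P)
x,y=h/1000+.0008*np.array([np.sin(np.radians(44)),-np.cos(np.radians(44))]); go(x,y,44,.06)
```

```text
[ 0.68014285 -0.26881595  0.15153908] 0.061912589909873514 [-0.004 -0.003 -0.013 -0.001  0.    -0.   ]
[278.59549333 120.76132137] 4571
hex centre [ 622.5 -214. ] flat normal mod60 44.0 across flats 70.7 corners 79.6
jaw 44.0 shift [-79.   91.8  -3.2] turn [ 0.    0.1  -0.02] q6 -1.3
jaw 224.0 shift [-79.   91.8  -3.2] turn [-3.000e-02 -1.799e+02 -1.000e-02] q6 -1.3
```

Request:
drive_tool(
  plan=[
    [-79,90,-3,0,0,0,54],
    [-79,90,-3,0,0,0,54],
    [-79,90,-3,0,0,0,54],
    [-79,120,-3,0,0,0,54],
    [-79,136,-3,0,0,0,54],
    [-79,138,-3,0,0,0,54],
    [-79,138,-3,0,0,0,54],
    [-79,138,-3,0,0,0,54],
    [-79,138,-3,0,0,0,54],
  ],
)

```text
time: 19.45
position: [0.6244, -0.216, 0.0148]
tool_rot: [0.651, -0.275, 0.277, -0.651]
ft_force: [0.5, 0.2, 0.0]
grip_width: 0.0617
```

Run:
```python
from h import *
o=get_obs(); print(o["position"],o["ft_force"],o["joint_velocities"].round(3)); go(.6231,-.2146,44,.0115)
```

```text
[ 0.62436786 -0.2160043   0.01476858] [0.52063313 0.21198206 0.03534473] [ 0.001 -0.001  0.006 -0.    -0.002 -0.   ]
jaw 44.0 shift [-1.9  3.3  0.1] turn [-0.04  0.03  0.13] q6 -1.27
jaw 224.0 shift [-1.9  3.3  0.1] turn [ 2.0000e-01 -1.7997e+02  6.0000e-02] q6 -1.27
```

Correct 2 mm, lower, release, then rise to a viewing pose.

Request:
drive_tool(
  plan=[
    [-2,0,0,0,0,0,54],
    [-2,0,0,0,0,0,54],
    [-2,3,0,0,0,0,54],
    [-2,3,0,0,0,0,54],
    [-2,3,0,0,0,0,54],
    [-2,3,0,0,0,0,84],
    [-2,3,0,0,0,0,84],
    [-2,3,0,0,0,0,84],
    [-2,-47,0,0,0,0,84],
    [60,-90,0,0,0,0,84],
  ],
)

```text
time: 20.45
position: [0.6457, -0.2383, 0.0876]
tool_rot: [-0.65, 0.28, -0.271, 0.652]
ft_force: [2.4, -0.9, -0.8]
grip_width: 0.0833
```

Request:
drive_tool(
  plan=[
    [14,0,0,0,0,0,84],
    [14,0,0,0,0,0,84],
    [14,0,0,0,0,0,84],
    [14,0,0,0,0,0,84],
    [14,0,0,0,0,0,84],
  ],
)

```text
time: 20.95
position: [0.6591, -0.2523, 0.0879]
tool_rot: [-0.651, 0.277, -0.275, 0.651]
ft_force: [0.6, 0.6, -0.1]
grip_width: 0.0836
```

Run:
```python
from h import *
o,im=snap("w13"); np.save("pics/w13.npy",o,allow_pickle=True); print(o["position"],o["joint_velocities"].round(3))
P=walnut(im,"wrist",o,(.6225,-.214),.02,.045); hexfit(P); edges(im,o,np.array([.6225,-.214]),44,.02,.006)
x,y=pix("wrist",[[.6225,-.214,.006]],o)[0].astype(int); print(x,y); cv2.imwrite("pics/w13c.png",cv2.resize(im[y-75:y+75,x-100:x+100],None,fx=3,fy=3))
```

```text
[ 0.65909558 -0.25230192  0.08786718] [-0.001 -0.002 -0.011 -0.001 -0.    -0.001]
walnut area px 5488 rect (array([ 622.2, -213.7]), 61.2, 67.2, 44.0) centroid [ 621.5 -213.3]
hex centre [ 622.1 -213.9] flat normal mod60 43.5 across flats 61.0 corners 68.6
blank x -45.2 30.6 y -27.5 49.6
pale x -35.2 35.2 y -36.0 33.0
282 156
```

View pics/w13c.png

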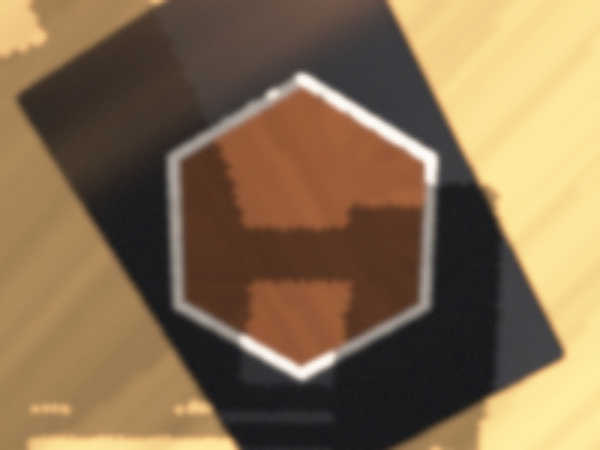

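The hexagon sits centred on its outline with an even pale margin, turned to match. Next the weight goes back.

Run:
```python
from h import *
o=np.load("pics/w10.npy",allow_pickle=True).item(); print("weight top",w("wrist",(100+129/1.8,272/1.8),.051,o)[0].round(4))
go(.424,-.0415,84,.12)
```

```text
weight top [ 0.4252 -0.0376  0.051 ]
jaw 84.0 shift [-315.4  -31.1  -22.4] turn [-1.000e-02 -3.993e+01 -1.500e-01] q6 -1.29
jaw 264.0 shift [-315.4  -31.1  -22.4] turn [ 1.9000e-01  1.4007e+02 -1.0000e-02] q6 -1.29
```

Request:
drive_tool(
  plan=[
    [-315,-31,-22,0,-40,0,87],
    [-315,-31,-22,0,-40,0,87],
    [-315,-31,-22,0,-40,0,87],
    [-315,-31,-22,0,-40,0,87],
    [-315,-31,-22,0,-40,0,87],
    [-315,-31,-22,0,-40,0,87],
    [-315,-31,-22,0,-40,0,87],
    [-315,-31,-22,0,-40,0,87],
    [-315,-31,-22,0,-40,0,87],
    [-315,-31,-22,0,-40,0,87],
  ],
)

```text
time: 22.0
position: [0.4279, -0.0437, 0.1202]
tool_rot: [0.707, -0.036, 0.038, -0.706]
ft_force: [0.3, -0.3, 0.5]
grip_width: 0.087
```

Run:
```python
from h import *
o=get_obs(); print(o["position"],o["joint_velocities"].round(3)); go(.424,-.041,84,.0165)
```

```text
[ 0.42793071 -0.04368095  0.12019733] [-0.005  0.008 -0.003  0.     0.007  0.001]
jaw 84.0 shift [ -4.5 103.7   2.3] turn [0.05 0.01 0.18] q6 -1.83
jaw 264.0 shift [ -4.5 103.7   2.3] turn [ 2.8000e-01 -1.7999e+02 -8.0000e-02] q6 -1.83
```

Request:
drive_tool(
  plan=[
    [-4,40,2,0,0,0,87],
    [-4,80,2,0,0,0,87],
    [-4,103,2,0,0,0,87],
    [-4,103,2,0,0,0,87],
    [-4,103,2,0,0,0,87],
    [-4,103,2,0,0,0,87],
  ],
)

```text
time: 22.6
position: [0.4231, -0.0407, 0.0178]
tool_rot: [0.706, -0.036, 0.038, -0.706]
ft_force: [0.4, 0.9, 0.6]
grip_width: 0.0867
```

Request:
drive_tool(
  plan=[
    [0,0,0,0,0,0,30],
    [0,0,0,0,0,0,30],
    [0,0,0,0,0,0,30],
    [0,0,0,0,0,0,30],
    [0,0,0,0,0,0,30],
    [0,-10,0,0,0,0,30],
    [0,-15,0,0,0,0,30],
    [0,-15,0,0,0,0,30],
    [0,-15,0,0,0,0,30],
    [0,-15,0,0,0,0,30],
  ],
  newtons=25,
)

```text
time: 23.6
position: [0.4216, -0.0399, 0.0319]
tool_rot: [-0.706, 0.037, -0.037, 0.706]
ft_force: [-0.7, 0.2, -1.0]
grip_width: 0.0391
```

Run:
```python
from h import *
o,im=snap("w14"); print(o["position"],o["grip_width"],o["ft_force"],o["joint_velocities"].round(3)); go(.4347,.0578,84,.03)
g=im.astype(int); m=((g.max(2)-g.min(2)<25)&(g.min(2)>70)).astype(np.uint8); 
for r in range(215,290,10): 
    c=np.nonzero(m[r,215:350])[0]+215; print(r,(c.min(),c.max()) if len(c) else None)
cv2.imwrite("pics/w14c.png",im[150:360,100:460])
```

```text
[ 0.42162307 -0.03993963  0.03189985] 0.039129790003592194 [-0.65021562  0.24296951 -0.99014641] [ 0.001  0.004 -0.001 -0.001  0.    -0.   ]
jaw 84.0 shift [ 2.8  1.9 98.6] turn [-0.01  0.04 -0.03] q6 -1.83
jaw 264.0 shift [ 2.8  1.9 98.6] turn [-5.0000e-02 -1.7996e+02  1.0000e-02] q6 -1.83
215 None
225 (np.int64(270), np.int64(294))
235 (np.int64(258), np.int64(305))
245 (np.int64(254), np.int64(309))
255 (np.int64(253), np.int64(312))
265 (np.int64(249), np.int64(315))
275 (np.int64(247), np.int64(317))
285 (np.int64(246), np.int64(317))
```

View pics/w14c.png

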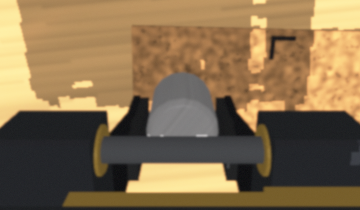

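Run:
```python
from h import *
im=cv2.imread("pics/w14.png"); print(im[205:235:2,282].tolist())
for r in (218,220,222,224): print(r,tool((282,r),.0128)[0][0],tool((282,r),.0278)[0][0])
print("top rim rows", [tool((282,r),-.034)[0][0] for r in (244,246,248,250)])
o=get_obs(); print(o["ft_force"],o["moment"],o["joint_torque"].round(2))
```

```text
[[66, 103, 142], [64, 101, 139], [64, 102, 142], [69, 106, 147], [69, 107, 149], [71, 113, 157], [72, 115, 159], [72, 112, 155], [79, 108, 143], [100, 105, 112], [104, 105, 106], [106, 107, 107], [106, 106, 108], [105, 105, 107], [105, 106, 107]]
218 -23.2 -18.3
220 -21.9 -16.9
222 -20.6 -15.5
224 -19.3 -14.1
top rim rows [np.float64(-25.7), np.float64(-24.7), np.float64(-23.7), np.float64(-22.7)]
[-0.7580969  -0.40656167 -1.54009692] [ 0.01724447 -0.03343521  0.02358211] [ 5.000e-02 -3.529e+01 -3.010e+00 -2.000e-02  2.000e-02  0.000e+00]
```

Request:
drive_tool(
  plan=[
    [0,-6,0,0,0,0,30],
    [0,-12,0,0,0,0,30],
    [0,-12,0,0,0,0,30],
    [0,-12,0,0,0,0,30],
    [0,-12,0,0,0,0,30],
  ],
)

```text
time: 24.15
position: [0.4218, -0.04, 0.0441]
tool_rot: [0.706, -0.037, 0.037, -0.706]
ft_force: [-0.3, -0.8, -3.2]
grip_width: 0.0394
```

Run:
```python
from h import *
o,im=snap("w15"); print(o["position"],o["ft_force"],o["grip_width"]); print(im[211:231:2,282].tolist()); go(.4347,.0578,84,.03)
```

```text
[ 0.42181594 -0.03998897  0.04407975] [-0.29343058 -0.84905309 -3.232525  ] 0.039392762413793046
[[73, 115, 159], [71, 112, 155], [70, 110, 152], [72, 115, 160], [83, 129, 179], [92, 130, 175], [104, 109, 118], [104, 105, 106], [105, 106, 108], [106, 107, 109]]
jaw 84.0 shift [ 2.7 14.  98.6] turn [-0.    0.04 -0.01] q6 -1.83
jaw 264.0 shift [ 2.7 14.  98.6] turn [-2.0000e-02 -1.7996e+02  0.0000e+00] q6 -1.83
```

Request:
drive_tool(
  plan=[
    [1,0,20,0,0,0,30],
    [2,0,50,0,0,0,30],
    [2.5,0,80,0,0,0,30],
    [2.5,0,98.5,0,0,0,30],
    [2.5,0,98.5,0,0,0,30],
    [2.5,0,98.5,0,0,0,30],
    [2.5,12,98.5,0,0,0,30],
    [2.5,20,98.5,0,0,0,30],
    [2.5,23,98.5,0,0,0,30],
    [2.5,23,98.5,0,0,0,30],
  ],
)

```text
time: 25.2
position: [0.4361, 0.0566, 0.023]
tool_rot: [0.706, -0.036, 0.039, -0.706]
ft_force: [-1.1, -0.0, 19.4]
grip_width: 0.039
```

Run:
```python
from h import *
o,im=snap("w16"); print(o["position"],o["ft_force"],o["joint_velocities"].round(3)); go(.4347,.0578,84,.017)
```

```text
[0.43608712 0.05656208 0.02303759] [-1.14974927 -0.0400655  19.35032178] [ 0.     0.001  0.001 -0.001  0.    -0.   ]
jaw 84.0 shift [-1.6  6.   1.1] turn [ 0.01 -0.04  0.26] q6 -1.59
jaw 264.0 shift [-1.6  6.   1.1] turn [-4.2000e-01  1.7996e+02  1.0000e-02] q6 -1.59
```

Request:
drive_tool(
  plan=[
    [0,-4,0,0,0,0,30],
    [0,-4,0,0,0,0,30],
    [-1.5,-4,1,0,0,0,30],
    [-1.5,-4,1,0,0,0,30],
    [-1.5,-4,1,0,0,0,30],
    [-1.5,-4,1,0,0,0,30],
  ],
)

```text
time: 25.85
position: [0.433, 0.0589, 0.0247]
tool_rot: [-0.706, 0.037, -0.037, 0.706]
ft_force: [1.1, 0.9, -3.6]
grip_width: 0.0397
```

Run:
```python
from h import *
o,im=snap("w17"); print(o["position"],o["ft_force"],o["joint_velocities"].round(3)); go(.4347,.0578,84,.017); print(im[205:235:2,282].tolist())
cv2.imwrite("pics/w17c.png",cv2.resize(im[120:360,120:440],None,fx=2,fy=2))
```

```text
[0.43301311 0.05886322 0.02473814] [ 1.1488966   0.90012718 -3.59568021] [ 0.003 -0.001 -0.002 -0.     0.001  0.001]
jaw 84.0 shift [ 1.8  7.8 -0.9] turn [-0.    0.04 -0.03] q6 -1.59
jaw 264.0 shift [ 1.8  7.8 -0.9] turn [-5.0000e-02 -1.7996e+02  0.0000e+00] q6 -1.59
[[69, 108, 148], [66, 105, 146], [70, 110, 151], [72, 112, 155], [73, 114, 158], [71, 112, 155], [68, 107, 148], [60, 95, 131], [64, 101, 139], [80, 123, 170], [94, 119, 150], [106, 107, 111], [106, 105, 106], [107, 107, 108], [105, 105, 106]]
```

View pics/w17c.png

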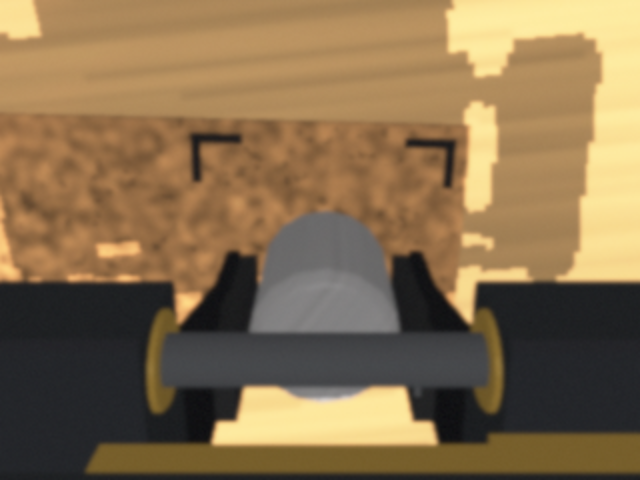

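Run:
```python
from h import *
f=lambda L: np.array(L)/2+[120,120]
print("marks",tool(f([(192,135),(455,142)]),.0207)); print("rim near",tool(f([(325,211)]),.0197),"rim sides row",tool(f([(262,285),(388,285)]),.0197))
print(tool(f([(325,400)]),.0197-.047))
```

```text
marks [[-40.6  20.7 -41.2]
 [-38.5  20.7  41.1]]
rim near [[-15.9  19.7   0.4]] rim sides row [[ 10.5  19.7 -20.8]
 [ 10.4  19.7  21.6]]
[[ 20.7 -27.3   0.3]]
```

Request:
drive_tool(
  plan=[
    [-0.5,0,-0.5,0,0,0,30],
    [-0.5,1,-0.5,0,0,0,30],
    [-0.5,2.2,-0.5,0,0,0,30],
    [-0.5,2.2,-0.5,0,0,0,30],
    [-0.5,2.2,-0.5,0,0,0,30],
  ],
)

```text
time: 26.4
position: [0.4325, 0.0584, 0.0231]
tool_rot: [0.706, -0.037, 0.037, -0.706]
ft_force: [-1.2, -0.6, 3.3]
grip_width: 0.0397
```

Request:
drive_tool(
  plan=[
    [0,0,0,0,0,0,60],
    [0,0,0,0,0,0,80],
    [0,0,0,0,0,0,80],
    [0,0,0,0,0,0,80],
    [0,-25,0,0,0,0,80],
    [0,-60,0,0,0,0,80],
    [0,-110,0,0,0,0,80],
    [70,-140,0,0,0,0,80],
    [70,-140,0,0,0,0,80],
    [70,-140,0,0,0,0,80],
  ],
)

```text
time: 27.4
position: [0.5082, 0.0502, 0.1655]
tool_rot: [0.706, -0.033, 0.041, -0.706]
ft_force: [-0.5, 0.1, -0.3]
grip_width: 0.0802
```

Request:
drive_tool(
  plan=[
    [0,0,0,0,0,0,87],
    [0,0,0,0,0,0,87],
    [0,0,0,0,0,0,87],
  ],
)

```text
time: 27.7
position: [0.5002, 0.0515, 0.1618]
tool_rot: [-0.706, 0.038, -0.035, 0.706]
ft_force: [0.6, 0.7, -0.0]
grip_width: 0.0862
```

Run:
```python
from h import *
o,im=snap("w18"); np.save("pics/w18.npy",o,allow_pickle=True); print(o["position"],o["joint_velocities"].round(3))
g=im.astype(int); m=((g.max(2)-g.min(2)<25)&(g.min(2)>60)).astype(np.uint8); x,y=pix("wrist",[[.4347,.0578,.05]],o)[0].astype(int); print(x,y)
k=np.zeros_like(m); k[y-45:y+45,x-45:x+45]=1; m*=k
n,l,s,c=cv2.connectedComponentsWithStats(m); i=1+np.argmax(s[1:,4]); P=np.argwhere(l==i)[:,::-1]; W=w("wrist",P,.051,o); print("weight blob on top plane",rect(W),cv2.minEnclosingCircle((W[:,:2]*1000).astype(np.float32)))
cv2.imwrite("pics/w18c.png",cv2.resize(im[max(0,y-90):y+90,x-120:x+120],None,fx=3,fy=3)); print(max(0,y-90),x-120)
walnut(im,"wrist",o,(.409,-.239),.014,.07)
```

```text
[0.5001548  0.05146651 0.1617917 ] [-0.001 -0.    -0.01   0.    -0.003 -0.002]
281 138
weight blob on top plane (array([435.6,  57.7]), 36.7, 37.3, 84.1) ((435.747802734375, 57.89802932739258), 19.34213638305664)
48 161
walnut area px 1488 rect (array([ 424.9, -215.8]), 30.8, 94.7, 68.9) centroid [ 432.7 -224.5]
```

View pics/w18c.png

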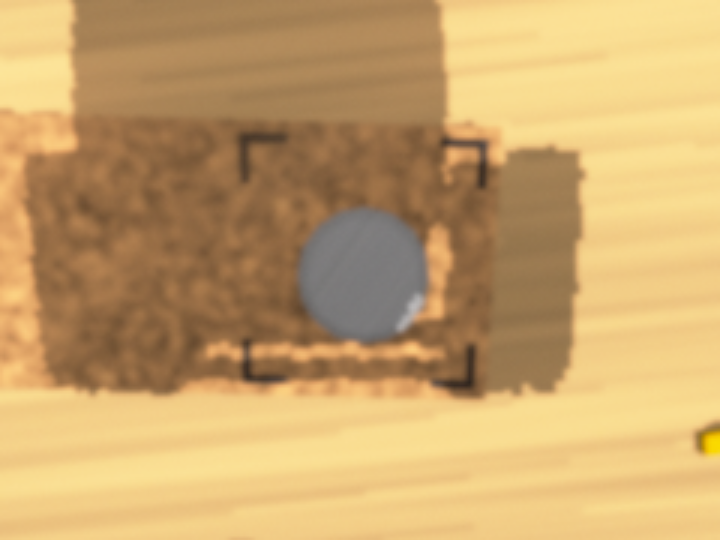

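The weight stands upright inside the corner marks at (363,275) in the crop. It measures (435.6, 57.7) mm against the spot's (434.7, 57.8). Next the bar.

Run:
```python
from h import *
go(.489,-.239,90,.16)
```

```text
jaw 90.0 shift [  18.7    1.9 -290. ] turn [-0.01 -5.95 -0.18] q6 -1.59
jaw 270.0 shift [  18.7    1.9 -290. ] turn [ 2.7000e-01  1.7405e+02 -2.0000e-02] q6 -1.59
```

Request:
drive_tool(
  plan=[
    [19,2,-290,0,-6,0,80],
    [19,2,-290,0,-6,0,80],
    [19,2,-290,0,-6,0,80],
    [19,2,-290,0,-6,0,80],
    [19,2,-290,0,-6,0,80],
    [19,2,-290,0,-6,0,80],
    [19,2,-290,0,-6,0,80],
    [19,2,-290,0,-6,0,80],
    [19,2,-290,0,-6,0,80],
    [19,2,-290,0,-6,0,80],
  ],
)

```text
time: 28.75
position: [0.4906, -0.2374, 0.1606]
tool_rot: [-0.707, -0.001, 0.001, 0.708]
ft_force: [-0.5, 0.3, -0.2]
grip_width: 0.0798
```

Run:
```python
from h import *
o,im=snap("w19"); np.save("pics/w19.npy",o,allow_pickle=True); print(o["position"],o["joint_velocities"].round(3))
for G in (95,106): walnut(im,"wrist",o,(.409,-.239),.014,.07,G)
go(.409,-.239,89.5,.05)
```

```text
[ 0.49064681 -0.23738853  0.16060909] [ 0.003 -0.002 -0.008 -0.002 -0.002 -0.002]
walnut area px 4148 rect (array([ 409. , -241.7]), 35.2, 109.8, 89.1) centroid [ 406.2 -242. ]
walnut area px 4228 rect (array([ 408.7, -241.7]), 36.0, 110.3, 89.6) centroid [ 405.8 -241.9]
jaw 89.5 shift [-81.8 110.8  -1.3] turn [-0.04  0.66 -0.04] q6 -2.23
jaw 269.5 shift [-81.8 110.8  -1.3] turn [-7.0000e-02 -1.7934e+02  7.0000e-02] q6 -2.23
```

Request:
drive_tool(
  plan=[
    [-82,100,-3,0,0.5,0,80],
    [-82,100,-3,0,0.5,0,80],
    [-82,100,-3,0,0.5,0,80],
    [-82,140,-3,0,0.5,0,80],
    [-82,155,-3,0,0.5,0,80],
    [-82,155,-3,0,0.5,0,80],
    [-82,155,-3,0,0.5,0,80],
    [-82,155,-3,0,0.5,0,80],
  ],
)

```text
time: 29.6
position: [0.41, -0.2425, 0.0069]
tool_rot: [0.708, -0.002, 0.003, -0.707]
ft_force: [-0.5, 0.2, -0.4]
grip_width: 0.0804
```

Run:
```python
from h import *
o=get_obs(); print(o["position"],o["ft_force"],o["joint_velocities"].round(3))
```

```text
[ 0.40997489 -0.24249169  0.00690424] [-0.45760705  0.17038874 -0.35606319] [-0.005 -0.008 -0.001  0.001 -0.003  0.   ]
```

Request:
drive_tool(
  plan=[
    [-0.5,2,0,0,0,0,80],
    [-0.5,2,0,0,0,0,28],
    [-0.5,2,0,0,0,0,28],
    [-0.5,2,0,0,0,0,28],
    [-0.5,2,0,0,0,0,28],
    [-0.5,2,0,0,0,0,28],
    [-0.5,2,0,0,0,0,28],
    [-0.5,-30,0,0,0,0,28],
    [-0.5,-80,0,0,0,0,28],
    [-0.5,-80,0,0,0,0,28],
  ],
  newtons=30,
)

```text
time: 30.6
position: [0.4112, -0.2447, 0.0903]
tool_rot: [0.71, -0.0, 0.005, -0.705]
ft_force: [0.9, -0.3, -0.6]
grip_width: 0.0286
```

Request:
drive_tool(
  plan=[
    [0,-50,0,0,0,0,28],
    [0,-50,0,0,0,0,28],
    [0,-50,0,0,0,0,28],
    [0,-50,0,0,0,0,28],
  ],
)

```text
time: 31.0
position: [0.4079, -0.2417, 0.135]
tool_rot: [-0.707, 0.003, -0.002, 0.708]
ft_force: [-0.1, 0.1, -0.4]
grip_width: 0.0281
```

Run:
```python
from h import *
o,im=snap("w20"); np.save("pics/w20.npy",o,allow_pickle=True); print(o["position"],o["grip_width"],o["joint_velocities"].round(3))
b,g,r=[im[:,:,i].astype(int) for i in range(3)]; m=(g<106)&(r-b>15)&(r<165)&(r>g+8)
for c in (265,275,282,290,300):
    rr=np.nonzero(m[120:300,c])[0]+120; q=np.nonzero(m[300:350,c])[0]+300; print(c,rr.min(),rr.max(),(q.min(),q.max()) if len(q) else None)
rr=np.nonzero(m[120:300,282])[0].min()+120; print("near underside end",tool((282,rr),.005),"centre",tool((282,rr),.005)[0][0]+56)
x=go(.702,.222,82.5,.15)
```

```text
[ 0.40787616 -0.24170375  0.13504113] 0.028131026988279906 [-0.001  0.012  0.006 -0.001  0.003  0.001]
265 149 283 (np.int64(312), np.int64(349))
275 149 283 (np.int64(312), np.int64(349))
282 149 284 (np.int64(312), np.int64(349))
290 149 286 (np.int64(312), np.int64(349))
300 149 286 (np.int64(312), np.int64(349))
near underside end [[-65.7   5.   -0. ]] centre -9.700000000000003
jaw 82.5 shift [290.4 -14.9 466. ] turn [-0.09  7.04 -0.1 ] q6 -2.33
jaw 262.5 shift [290.4 -14.9 466. ] turn [-1.6000e-01 -1.7296e+02  1.4000e-01] q6 -2.33
```

View pics/w20.png

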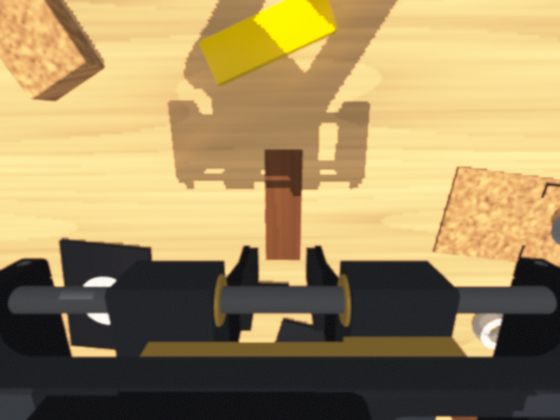

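The bar still lies on the table at columns 265–302, rows 150–258. The fingers had not finished closing from 80 mm before the lift, which also explains the weight's small slip. Measuring again and regrasping from a narrower opening.

Run:
```python
from h import *
im=cv2.imread("pics/w20.png"); o=np.load("pics/w20.npy",allow_pickle=True).item()
P=w("wrist",[(265,150),(302,150),(267,258),(300,258)],.014,o)[:,:2]*1000; print(P.round(1).tolist(),P.mean(0))
walnut(im,"wrist",o,(.409,-.241),.014,.07)
go(.409,-.2415,89.5,.0045)
```

```text
[[352.9, -257.0], [353.1, -222.5], [463.2, -257.5], [463.5, -223.2]] [ 408.18062042 -240.06206371]
walnut area px 3812 rect (array([ 407.7, -240.5]), 35.9, 111.3, 89.6) centroid [ 403.7 -240.5]
jaw 89.5 shift [ 1.500e+00  1.303e+02 -1.000e-01] turn [-0.1   0.04 -0.1 ] q6 -2.33
jaw 269.5 shift [ 1.500e+00  1.303e+02 -1.000e-01] turn [-1.5000e-01 -1.7996e+02  1.5000e-01] q6 -2.33
```

Request:
drive_tool(
  plan=[
    [0.5,60,0.5,0,0,0,60],
    [0.5,100,0.5,0,0,0,60],
    [0.5,125,0.5,0,0,0,60],
    [0.5,130,0.5,0,0,0,60],
    [0.5,130,0.5,0,0,0,60],
    [0.5,130,0.5,0,0,0,28],
    [0.5,130,0.5,0,0,0,28],
    [0.5,130,0.5,0,0,0,28],
    [0.5,130,0.5,0,0,0,28],
    [0.5,130,0.5,0,0,0,28],
  ],
)

```text
time: 32.05
position: [0.4095, -0.2422, 0.0068]
tool_rot: [0.708, -0.002, 0.003, -0.707]
ft_force: [-0.2, 0.6, 6.6]
grip_width: 0.0353
```

Run:
```python
from h import *
o=get_obs(); print(o["position"],o["grip_width"],o["ft_force"])
```

```text
[ 0.40949936 -0.2421678   0.0068197 ] 0.035339747155037314 [-0.24525748  0.55454727  6.59209789]
```

Request:
drive_tool(
  plan=[
    [0,0,0,0,0,0,28],
    [0,-20,0,0,0,0,28],
    [0,-60,0,0,0,0,28],
    [0,-100,0,0,0,0,28],
    [0,-130,0,0,0,0,28],
    [0,-130,0,0,0,0,28],
    [0,-130,0,0,0,0,28],
    [0,-130,0,0,0,0,28],
    [0,-130,0,0,0,0,28],
  ],
)

```text
time: 32.95
position: [0.4082, -0.241, 0.1345]
tool_rot: [-0.706, 0.004, -0.002, 0.708]
ft_force: [-0.0, 0.9, -0.7]
grip_width: 0.0356
```

Run:
```python
from h import *
o,im=snap("w21"); np.save("pics/w21.npy",o,allow_pickle=True); print(o["position"],o["grip_width"],o["joint_velocities"].round(3),o["ft_force"])
b,g,r=[im[:,:,i].astype(int) for i in range(3)]; m=(g<106)&(r-b>15)&(r<165)&(r>g+8)
for c in (262,275,282,290,302):
    rr=np.nonzero(m[120:300,c])[0]+120; q=np.nonzero(m[300:340,c])[0]+300; print(c,rr.min(),rr.max(),(q.min(),q.max()) if len(q) else None)
rr=np.nonzero(m[120:300,282])[0].min()+120; print("near underside end",tool((282,rr),.006),"centre",tool((282,rr),.006)[0][0]+56)
for k in range(rr,rr+60,6): c=np.nonzero(m[k,220:340])[0]+220; print(k,c.min(),c.max(),end="; ")
go(.702,.222,82.5,.15)
```

```text
[ 0.40816897 -0.24104294  0.13448186] 0.035570634679631126 [-0.001  0.003 -0.005 -0.001  0.001 -0.001] [-0.0183613   0.8595866  -0.72698728]
262 166 285 (np.int64(313), np.int64(339))
275 166 286 (np.int64(313), np.int64(339))
282 166 286 (np.int64(313), np.int64(339))
290 166 285 (np.int64(313), np.int64(339))
302 166 285 (np.int64(313), np.int64(339))
near underside end [[-56.2   6.   -0. ]] centre -0.20000000000000284
166 250 313; 172 248 316; 178 248 316; 184 248 316; 190 249 314; 196 250 314; 202 250 314; 208 250 314; 214 250 314; 220 250 313; jaw 82.5 shift [289.9 -15.1 465.5] turn [-0.12  7.04 -0.14] q6 -2.33
jaw 262.5 shift [289.9 -15.1 465.5] turn [  -0.22 -172.96    0.18] q6 -2.33
```

Run:
```python
from h import *
go(.621,.2327,82.5,.08)
```

```text
jaw 82.5 shift [209.   55.1 475.4] turn [-0.12  7.04 -0.14] q6 -2.33
jaw 262.5 shift [209.   55.1 475.4] turn [  -0.22 -172.96    0.18] q6 -2.33
```

Request:
drive_tool(
  plan=[
    [209,0,475,0,7,0,28],
    [209,0,475,0,7,0,28],
    [209,0,475,0,7,0,28],
    [209,0,475,0,7,0,28],
    [209,0,475,0,7,0,28],
    [209,0,475,0,7,0,28],
    [209,0,475,0,7,0,28],
    [209,0,475,0,7,0,28],
    [209,0,475,0,7,0,28],
    [209,0,475,0,7,0,28],
  ],
)

```text
time: 34.0
position: [0.6133, 0.215, 0.1342]
tool_rot: [0.706, -0.047, 0.045, -0.705]
ft_force: [0.9, -0.5, -0.3]
grip_width: 0.0353
```

Request:
drive_tool(
  plan=[
    [0,0,0,0,0,0,28],
    [0,0,0,0,0,0,28],
    [0,0,0,0,0,0,28],
    [0,0,0,0,0,0,28],
  ],
)

```text
time: 34.4
position: [0.6127, 0.2114, 0.1352]
tool_rot: [0.706, -0.047, 0.046, -0.705]
ft_force: [-0.4, -0.0, -0.7]
grip_width: 0.0359
```

Run:
```python
from h import *
o=get_obs(); print(o["position"],o["joint_velocities"].round(3)); go(.621,.2327,82.5,.016)
```

```text
[0.61269184 0.21139115 0.13520487] [-0.005 -0.01  -0.007  0.002 -0.001  0.   ]
jaw 82.5 shift [  5.7 119.2  22.3] turn [ 0.05 -0.06 -0.11] q6 -1.28
jaw 262.5 shift [  5.7 119.2  22.3] turn [1.8000e-01 1.7994e+02 7.0000e-02] q6 -1.28
```

Request:
drive_tool(
  plan=[
    [5.5,30,22,0,0,0,28],
    [5.5,70,22,0,0,0,28],
    [5.5,105,22,0,0,0,28],
    [5.5,118,22,0,0,0,28],
    [5.5,118,22,0,0,0,28],
    [5.5,118,22,0,0,0,28],
    [5.5,118,22,0,0,0,28],
    [5.5,118,22,0,0,0,28],
  ],
)

```text
time: 35.2
position: [0.6232, 0.2342, 0.02]
tool_rot: [-0.705, 0.045, -0.047, 0.706]
ft_force: [0.4, 0.9, -1.2]
grip_width: 0.0356
```

Run:
```python
from h import *
o=get_obs(); print(o["position"],o["ft_force"],o["joint_velocities"].round(3)); go(.621,.2327,82.5,.013)
```

```text
[0.62322231 0.2342083  0.01995201] [ 0.3739411   0.93434371 -1.1610862 ] [ 0.004  0.004  0.007  0.001 -0.002  0.   ]
jaw 82.5 shift [-2.   6.9 -1.8] turn [-0.07  0.03  0.2 ] q6 -1.25
jaw 262.5 shift [-2.   6.9 -1.8] turn [ 3.1000e-01 -1.7997e+02  1.1000e-01] q6 -1.25
```

Request:
drive_tool(
  plan=[
    [-1.5,3,-1.5,0,0,0,28],
    [-1.5,4,-1.5,0,0,0,28],
    [-1.5,4,-1.5,0,0,0,28],
    [-1.5,4,-1.5,0,0,0,28],
  ],
)

```text
time: 35.6
position: [0.6201, 0.2328, 0.0138]
tool_rot: [0.706, -0.046, 0.046, -0.706]
ft_force: [-0.1, 0.4, -0.8]
grip_width: 0.0354
```

Run:
```python
from h import *
o=get_obs(); print(o["position"],o["ft_force"],o["joint_velocities"].round(3)); go(.621,.2327,82.5,.013)
```

```text
[0.62006894 0.23281837 0.0138328 ] [-0.0525756   0.41276883 -0.80918435] [-0.     0.002 -0.003  0.001 -0.001 -0.001]
jaw 82.5 shift [0.9 0.8 0. ] turn [ 0.    0.05 -0.  ] q6 -1.25
jaw 262.5 shift [0.9 0.8 0. ] turn [-1.0000e-02 -1.7995e+02 -0.0000e+00] q6 -1.25
```

Request:
drive_tool(
  plan=[
    [0.5,0.8,0,0,0,0,28],
    [0.5,0.8,0,0,0,0,28],
    [0.5,0.8,0,0,0,0,60],
    [0.5,0.8,0,0,0,0,60],
    [0.5,0.8,0,0,0,0,60],
    [0.5,0.8,0,0,0,0,60],
    [0.5,-40,0,0,0,0,60],
    [40,-80,0,0,0,0,60],
    [80,-120,0,0,0,0,60],
    [80,-120,0,0,0,0,60],
  ],
)

```text
time: 36.6
position: [0.7066, 0.222, 0.1402]
tool_rot: [-0.705, 0.041, -0.051, 0.706]
ft_force: [0.2, -0.8, -0.3]
grip_width: 0.0602
```

Request:
drive_tool(
  plan=[
    [0,0,0,0,0,0,80],
    [0,0,0,0,0,0,80],
    [0,0,0,0,0,0,80],
    [0,0,0,0,0,0,80],
  ],
)

```text
time: 37.0
position: [0.6973, 0.2226, 0.1319]
tool_rot: [0.706, -0.047, 0.044, -0.705]
ft_force: [0.7, 0.8, 0.4]
grip_width: 0.0783
```

Run:
```python
from h import *
o,im=snap("w22"); np.save("pics/w22.npy",o,allow_pickle=True); print(o["position"],o["joint_velocities"].round(3))
cen=np.array([.6206,.2327]); P=walnut(im,"wrist",o,cen,.02,.065)
c,a,Q=blob(im,"wrist",cen,.006,o,True); print("pale",a,rect(Q))
x,y=pix("wrist",[[*cen,.006]],o)[0].astype(int); print(x,y)
# margins in pixel rows/cols through the centre
b,g,r=[im[:,:,i].astype(int) for i in range(3)]; wal=(g<106)&(r-b>12)&(r>g+8); pale=(im.min(2)>95)
for nm,line in (("col%d"%x,(wal[:,x],pale[:,x])),("row%d"%y,(wal[y],pale[y])),("row%d"%(y+40),(wal[y+40],pale[y+40])),("row%d"%(y-40),(wal[y-40],pale[y-40]))):
    f=lambda v:[(s[0],s[-1]) for s in np.split(np.nonzero(v)[0],np.nonzero(np.diff(np.nonzero(v)[0])>1)[0]+1)]
    lo,hi=(x-60,x+60) if nm[0]=='r' else (0,280)
    print(nm,"wal",[s for s in f(line[0]) if lo<s[0]<hi],"pale",[s for s in f(line[1]) if lo<s[0]<hi])
go(.745,-.006,90,.15)
```

```text
[0.69734519 0.2225855  0.13194461] [-0.    -0.003 -0.012 -0.001  0.002 -0.003]
walnut area px 5187 rect (array([621.2, 232.5]), 35.1, 111.6, 82.6) centroid [617. 233.]
pale 473 (array([620.7, 250.5]), 123.6, 29.0, 3.3)
282 125
col282 wal [(np.int64(43), np.int64(51)), (np.int64(56), np.int64(186)), (np.int64(194), np.int64(194))] pale [(np.int64(52), np.int64(55)), (np.int64(187), np.int64(189)), (np.int64(196), np.int64(286))]
row125 wal [(np.int64(230), np.int64(242)), (np.int64(263), np.int64(302)), (np.int64(332), np.int64(333))] pale [(np.int64(258), np.int64(262)), (np.int64(303), np.int64(305))]
row165 wal [(np.int64(232), np.int64(233)), (np.int64(264), np.int64(300)), (np.int64(330), np.int64(331))] pale [(np.int64(259), np.int64(263)), (np.int64(301), np.int64(306)), (np.int64(334), np.int64(334)), (np.int64(336), np.int64(338))]
row85 wal [(np.int64(228), np.int64(256)), (np.int64(262), np.int64(302))] pale [(np.int64(257), np.int64(261)), (np.int64(303), np.int64(306)), (np.int64(335), np.int64(559))]
jaw 90.0 shift [  76.3  -17.8 -220.6] turn [ 0.04 -7.43 -0.2 ] q6 -1.28
jaw 270.0 shift [  76.3  -17.8 -220.6] turn [3.0000e-01 1.7257e+02 6.0000e-02] q6 -1.28
```

The bar measures (621.2, 232.5) mm at 82.6° against its nest's (620.6, 232.7) at 82.4°, and pale shows on all four sides. Next the round blank.

Request:
drive_tool(
  plan=[
    [76,-18,-221,0,-7.5,0,84],
    [76,-18,-221,0,-7.5,0,84],
    [76,-18,-221,0,-7.5,0,84],
    [76,-18,-221,0,-7.5,0,84],
    [76,-18,-221,0,-7.5,0,84],
    [76,-18,-221,0,-7.5,0,84],
    [76,-18,-221,0,-7.5,0,84],
    [76,-18,-221,0,-7.5,0,84],
    [76,-18,-221,0,-7.5,0,84],
    [76,-18,-221,0,-7.5,0,84],
  ],
)

```text
time: 38.05
position: [0.7458, -0.0047, 0.1517]
tool_rot: [-0.707, -0.001, 0.001, 0.707]
ft_force: [0.8, -0.1, 0.3]
grip_width: 0.0839
```

Run:
```python
from h import *
o,im=snap("w23"); print(o["position"],o["joint_velocities"].round(3))
for G in (95,106):
    P=walnut(im,"wrist",o,(.669,-.008),.014,.045,G); print(cv2.minEnclosingCircle((P[:,:2]*1000).astype(np.float32)))
go(.669,-.008,90,.06); go(.669,-.008,90,.006)
```

```text
[ 0.74577726 -0.00473101  0.15168911] [-0.007 -0.    -0.005 -0.001 -0.002 -0.001]
walnut area px 2327 rect (array([672.3,  -9.7]), 50.2, 51.4, 63.9) centroid [671.9  -9.5]
((672.447998046875, -9.312480926513672), 26.095216751098633)
walnut area px 2397 rect (array([672.3,  -9.7]), 51.1, 52.2, 63.8) centroid [671.9  -9.5]
((672.8174438476562, -9.172412872314453), 26.57508659362793)
jaw 90.0 shift [-76.9  91.8  -2.9] turn [-0.01  0.16 -0.02] q6 -1.73
jaw 270.0 shift [-76.9  91.8  -2.9] turn [-3.0000e-02 -1.7984e+02  1.0000e-02] q6 -1.73
jaw 90.0 shift [-76.8 145.8  -2.9] turn [-0.01  0.16 -0.02] q6 -1.73
jaw 270.0 shift [-76.8 145.8  -2.9] turn [-3.0000e-02 -1.7984e+02  1.0000e-02] q6 -1.73
```

Request:
drive_tool(
  plan=[
    [-74,90,-4.5,0,0,0,75],
    [-74,90,-4.5,0,0,0,75],
    [-74,115,-4.5,0,0,0,75],
    [-74,140,-4.5,0,0,0,75],
    [-74,146,-4.5,0,0,0,75],
    [-74,146,-4.5,0,0,0,75],
    [-74,146,-4.5,0,0,0,75],
  ],
  newtons=20,
)

```text
time: 38.8
position: [0.6739, -0.0111, 0.0074]
tool_rot: [0.707, 0.002, 0.001, -0.707]
ft_force: [0.3, -0.3, -0.1]
grip_width: 0.075
```

Request:
drive_tool(
  plan=[
    [0,0,0,0,0,0,44],
    [0,0,0,0,0,0,44],
    [0,0,0,0,0,0,44],
    [0,0,0,0,0,0,44],
    [0,0,0,0,0,0,44],
  ],
)

```text
time: 39.3
position: [0.6725, -0.0112, 0.0065]
tool_rot: [0.707, 0.001, 0.0, -0.707]
ft_force: [-1.0, 0.2, 2.2]
grip_width: 0.0515
```

Run:
```python
from h import *
o=get_obs(); print(o["position"],o["grip_width"],o["ft_force"])
```

```text
[ 0.67251428 -0.01117427  0.00649748] 0.0514956379886498 [-1.03008979  0.24963719  2.19549643]
```

Gripped at 51.5 mm. Lift, measure the held disc.

Request:
drive_tool(
  plan=[
    [0,-20,0,0,0,0,44],
    [0,-60,0,0,0,0,44],
    [0,-110,0,0,0,0,44],
    [0,-130,0,0,0,0,44],
    [0,-130,0,0,0,0,44],
    [0,-130,0,0,0,0,44],
    [0,-130,0,0,0,0,44],
  ],
)

```text
time: 40.0
position: [0.6705, -0.0109, 0.1337]
tool_rot: [-0.707, 0.001, 0.002, 0.707]
ft_force: [-0.1, 0.1, -0.8]
grip_width: 0.0513
```

Run:
```python
from h import *
o,im=snap("w24"); print(o["position"],o["grip_width"],o["ft_force"],o["joint_velocities"].round(3))
b,g,r=[im[:,:,i].astype(int) for i in range(3)]; m=(g<106)&(r-b>12)&(r>g+8)
for c in (270,276,282,288,294):
    rr=np.nonzero(m[190:300,c])[0]+190; print(c,rr.min(),tool((c,rr.min()),.0065)[0])
a=np.radians(90); 
# nest view pose: nest + 80 mm along tool x at jaw 60
j=np.radians(60); go(.517+.08*np.sin(j),-.4355-.08*np.cos(j),60,.15)
```

```text
[ 0.67050619 -0.01090949  0.13370997] 0.05130992142971189 [-0.1280295   0.05239944 -0.81161493] [ 0.001  0.013  0.001 -0.002  0.001 -0.002]
270 220 [-24.    6.5  -7.1]
276 219 [-24.6   6.5  -3.6]
282 218 [-25.3   6.5   0. ]
288 219 [-24.6   6.5   3.6]
294 220 [-24.    6.5   7.2]
jaw 60.0 shift [ -84.6  -16.5 -464.5] turn [ 2.000e-02  3.003e+01 -2.700e-01] q6 -1.75
jaw 240.0 shift [ -84.6  -16.5 -464.5] turn [-3.6000e-01 -1.4997e+02 -3.0000e-02] q6 -1.75
```

Request:
drive_tool(
  plan=[
    [-85,-16,-464,0,30,0,44],
    [-85,-16,-464,0,30,0,44],
    [-85,-16,-464,0,30,0,44],
    [-85,-16,-464,0,30,0,44],
    [-85,-16,-464,0,30,0,44],
    [-85,-16,-464,0,30,0,44],
    [-85,-16,-464,0,30,0,44],
    [-85,-16,-464,0,30,0,44],
    [-85,-16,-464,0,30,0,44],
    [-85,-16,-464,0,30,0,44],
  ],
)

```text
time: 41.05
position: [0.585, -0.4803, 0.1496]
tool_rot: [0.683, -0.185, 0.184, -0.682]
ft_force: [-0.0, 0.3, -0.2]
grip_width: 0.0511
```

Request:
drive_tool(
  plan=[
    [0,0,0,0,0,0,44],
    [0,0,0,0,0,0,44],
    [0,0,0,0,0,0,44],
    [0,0,0,0,0,0,44],
    [0,0,0,0,0,0,44],
  ],
)

```text
time: 41.55
position: [0.5881, -0.4736, 0.1518]
tool_rot: [-0.683, 0.182, -0.182, 0.683]
ft_force: [1.2, 0.4, 0.1]
grip_width: 0.0508
```

Run:
```python
from h import *
o,im=snap("w25"); print(o["position"],o["joint_velocities"].round(3),o["grip_width"])
c,a,Q=blob(im,"wrist",(.517,-.4355),.006,o,True); print(c,a,rect(Q)); C=np.array(cv2.minEnclosingCircle((Q[:,:2]*1000).astype(np.float32))[0])/1000; print(C, Q.mean(0))
j=np.radians(60); C=C-.0007*np.array([np.sin(j),-np.cos(j)]); print("TCP target",C); go(*C,60,.06); go(*C,60,.0125)
```

```text
[ 0.58811919 -0.47358058  0.15184425] [-0.007 -0.003 -0.008 -0.001  0.     0.   ] 0.050830316102557956
[277.98588776 120.76468658] 3047 (array([ 517. , -437.1]), 58.6, 60.4, 12.7)
[ 0.51715222 -0.43725528] [ 0.51655629 -0.43695587  0.006     ]
TCP target [ 0.516546   -0.43690528]
jaw 60.0 shift [-80.5  92.   -3.6] turn [-0.    0.14 -0.01] q6 -1.88
jaw 240.0 shift [-80.5  92.   -3.6] turn [-1.0000e-02 -1.7986e+02  1.0000e-02] q6 -1.88
jaw 60.0 shift [-80.5 139.5  -3.6] turn [-0.    0.14 -0.01] q6 -1.88
jaw 240.0 shift [-80.5 139.5  -3.6] turn [-1.0000e-02 -1.7986e+02  1.0000e-02] q6 -1.88
```

Request:
drive_tool(
  plan=[
    [-80.5,80,-3.5,0,0,0,44],
    [-80.5,80,-3.5,0,0,0,44],
    [-80.5,110,-3.5,0,0,0,44],
    [-80.5,130,-3.5,0,0,0,44],
    [-80.5,135,-3.5,0,0,0,44],
    [-80.5,135,-3.5,0,0,0,44],
    [-80.5,135,-3.5,0,0,0,44],
    [-80.5,135,-3.5,0,0,0,44],
    [-80.5,135,-3.5,0,0,0,44],
  ],
)

```text
time: 42.5
position: [0.5169, -0.4388, 0.0184]
tool_rot: [0.684, -0.182, 0.183, -0.683]
ft_force: [0.2, -0.7, 0.3]
grip_width: 0.0513
```

Run:
```python
from h import *
o=get_obs(); print(o["position"],o["ft_force"],o["joint_velocities"].round(3)); go(.5164,-.4367,60,.0128)
```

```text
[ 0.51686903 -0.43884555  0.01836459] [ 0.23691317 -0.69602935  0.29063955] [-0.001  0.006  0.008 -0.002 -0.002 -0.001]
jaw 60.0 shift [-1.5  5.6  1.6] turn [0.06 0.06 0.15] q6 -1.92
jaw 240.0 shift [-1.5  5.6  1.6] turn [ 2.4000e-01 -1.7994e+02 -9.0000e-02] q6 -1.92
```

Request:
drive_tool(
  plan=[
    [-1,0,1.5,0,0,0,44],
    [-1,2,1.5,0,0,0,44],
    [-1,4,1.5,0,0,0,44],
    [-1,4,1.5,0,0,0,44],
    [-1,4,1.5,0,0,0,44],
  ],
)

```text
time: 43.0
position: [0.5158, -0.4362, 0.0127]
tool_rot: [-0.683, 0.183, -0.183, 0.683]
ft_force: [-0.3, -0.4, -0.3]
grip_width: 0.051
```

Run:
```python
from h import *
o=get_obs(); print(o["position"],o["ft_force"],o["joint_velocities"].round(3)); go(.5164,-.4367,60,.0128)
```

```text
[ 0.51578192 -0.43619578  0.01265916] [-0.33219646 -0.379989   -0.34029209] [ 0.001  0.    -0.     0.001  0.    -0.   ]
jaw 60.0 shift [ 0.8 -0.1 -0.1] turn [-0.01  0.04 -0.02] q6 -1.91
jaw 240.0 shift [ 0.8 -0.1 -0.1] turn [-3.0000e-02 -1.7996e+02  1.0000e-02] q6 -1.91
```

Request:
drive_tool(
  plan=[
    [0.8,0.3,0,0,0,0,44],
    [0.8,0.3,0,0,0,0,44],
    [0.8,0.3,0,0,0,0,75],
    [0.8,0.3,0,0,0,0,75],
    [0.8,0.3,0,0,0,0,75],
    [0.8,0.3,0,0,0,0,75],
    [0.8,-40,0,0,0,0,75],
    [40,-80,0,0,0,0,75],
    [75,-120,0,0,0,0,75],
    [75,-120,0,0,0,0,75],
  ],
)

```text
time: 44.0
position: [0.5864, -0.4784, 0.1399]
tool_rot: [0.686, -0.178, 0.187, -0.68]
ft_force: [-0.0, -0.7, 0.0]
grip_width: 0.0752
```

Request:
drive_tool(
  plan=[
    [0,0,0,0,0,0,80],
    [0,0,0,0,0,0,80],
    [0,0,0,0,0,0,80],
    [0,0,0,0,0,0,80],
    [0,0,0,0,0,0,80],
  ],
)

```text
time: 44.5
position: [0.5799, -0.4731, 0.1315]
tool_rot: [-0.683, 0.184, -0.182, 0.684]
ft_force: [-0.3, 0.4, 0.4]
grip_width: 0.0799
```

Run:
```python
from h import *
o,im=snap("w26"); print(o["position"],o["joint_velocities"].round(3))
P=walnut(im,"wrist",o,(.517,-.437),.02,.04); print(cv2.minEnclosingCircle((P[:,:2]*1000).astype(np.float32)))
x,y=pix("wrist",[[.517,-.437,.006]],o)[0].astype(int)
ov,top=snap("top_end","top"); 
A=cv2.resize(im[y-55:y+55,x-70:x+70],(380,299)); i22=cv2.imread("pics/w22.png"); B=cv2.resize(i22[125-85:125+85,282-105:282+105],(380,308))
C=cv2.resize(top[110:320,60:480],(760,None) if 0 else (760,290),interpolation=cv2.INTER_CUBIC)
h=min(A.shape[0],B.shape[0]); cv2.imwrite("pics/final.png",np.vstack([np.hstack([A[:h],B[:h]]),C]))
for n,c,z in [("round",(.517,-.437),.02),("square",(.5236,.4408),.02),("bar",(.6206,.2327),.02),("hex",(.6225,-.214),.02)]: print(n,end=" "); walnut(top,"top",o,np.array(c),z,.07)
```

```text
[ 0.5798849  -0.47305836  0.13152057] [ 0.001 -0.005 -0.013 -0.001  0.     0.   ]
walnut area px 2638 rect (array([ 516.3, -436.5]), 50.7, 49.1, 46.8) centroid [ 515.9 -436.7]
((516.5164794921875, -436.77874755859375), 25.486249923706055)
round Traceback (most recent call last):
  File "<stdin>", line 9, in <module>
  File "h.py", line 45, in walnut
    i=1+np.argmax(s[1:,4]); yy,xx=np.nonzero(l==i); P=w(c,np.c_[xx,yy],z,obs)
        ~~~~~~~~~^^^^^^^^^
    return _wrapfunc(a, 'argmax', axis=axis, out=out, **kwds)
    return bound(*args, **kwds)
ValueError: attempt to get argmax of an empty sequence
```

View pics/final.png

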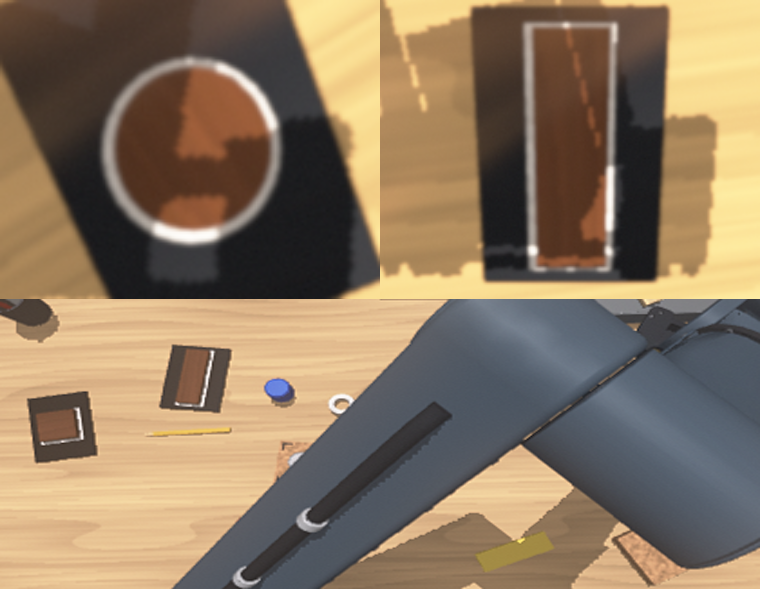

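Top left: the round blank is centred in its pale ring. Top right: the bar is centred with an even margin. Bottom: the square and bar are on their nests, with the uneven rims there due to the slanting view. The arm hides the hexagon and most of the weight, but both were checked after their own placing. The gripper is clear, so I am handing in.

Run:
```python
from rig import *
print(hand_in())
```

```text
the job is handed in; nothing more can be done
None
```

All four walnut blanks are on their nests, and the steel weight is back upright on its marked spot. I handed the job in at about 45 s of the 136 s allowed, with the gripper clear of everything.

**Order:** I loaded the square first. Then I stood the weight aside on the bare cork, loaded the hexagon, and stood the weight back. The bar and the round came last.

**Last checks with the wrist camera:**

| Item | Last check | Turn |
|---|---|---|
| Square | about 0.7 mm off centre | 8.9° against 8.9–9° |
| Hexagon | about 0.4 mm off centre | within 0.5° |
| Bar | about 0.6 mm off centre | within 0.3° |
| Round | about 0.6 mm off centre | not applicable |
| Weight | about 1 mm from the spot | upright |

**What went wrong and was mended:**
- **Square:** its first placing was about 4.6 mm off, so I picked it up again and moved it.
- **Bar:** the first grasp missed because the fingers had not finished closing. The second grasp held.
- **Weight:** on the return it touched the mat about 6 mm earlier than expected, pressing with about 19 N. It had probably slipped down in the grip. I raised it, corrected its position and set it down gently.

**Not confirmed:** in the final overhead picture the arm hid the hexagon, the round and most of the weight. The wrist-camera checks for these were made right after each was placed.

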